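# Secure a spare roller in its shipping cradle

### The job

Get the spare roller ready for shipping: lift it out of its plywood chock and lay it in the two V saddles of the grey shipping cradle, then take the retaining bar from the sloped tray and lay it rib up across the cradle's two support blocks, over the roller, with its end notches around the two studs. Then slide one steel sleeve down over each stud until it stands on the bar. Set each part down rather than dropping it, and leave the bolt bin, the carton and the wrench where they are.

Things in the scene. Friction and masses are not known exactly. Their poses are not given: they have to be found in the camera images.
- cradle: Fixed grey shipping cradle: cross-shaped base 10 mm thick (160 mm in x, 210 mm in y), two dark steel V saddles along x and, at y = +-82 mm, two support blocks (56 x 36 mm, tops 72 mm above the table), each with an upright steel stud 16 mm in diameter, tapered top at 130 mm. Origin: centre of its underside on the table; x runs along the laid roller, y from stud to stud, z up.
- roller_seat (a point): Point of the cradle midway between the V saddles (14 mm thick, at x = +-64 mm, 52 mm wide over their tops, which reach 52 mm high), 46 mm above the table: where the roller's centre lies when it rests in them, its axis along the cradle's x (either way round). Axes as the cradle.
- bar_seat (a point): Point of the cradle midway between the studs, level with the tops of the support blocks (72 mm above the table): where the bar's origin lies when it is laid, its y along the cradle's y (either way round).
- stud_l (a point): Point on the axis of the stud at the cradle's +y end, 84 mm above the table: level with the top of the laid bar's plate. The stud's top is 46 mm above it. A standing sleeve's origin lies 30 mm above this point.
- stud_r (a point): The same for the stud at the cradle's -y end.
- chock: Fixed plywood base 170 x 70 x 12 mm with two dark steel V saddles like those of the cradle, in which the roller lies at the start. Origin: centre of its underside; x along the roller.
- roller: Loose steel roller, about 0.6 kg: a drum 44 mm in diameter and 104 mm long, with a journal 24 mm in diameter standing out 28 mm at each end (160 mm overall). Origin: its centre; x along its axis. It starts in the chock with its axis 46 mm above the table.
- tray: Fixed sheet-steel tray, 150 mm wide, whose surface slopes at 35 degrees, rising along its x (away from the robot), with a 10 mm high lip along its lower edge. Origin: centre of its foot on the table. At the origin the sloping surface is 70 mm above the table; y is level, along the lip.
- bar: Loose aluminium retaining bar, about 0.45 kg: plate 200 (y) x 50 (x) x 12 mm with a U notch in each end (22 mm wide, 30 mm deep, open to the end), and on top a rib along y to hold it by, 100 mm long, 16 mm wide, 36 mm high. Origin: centre of the plate's underside; z square to the plate, rib top at z = 48 mm. Starts flat on the tray, z leaning 35 degrees from vertical, towards the robot.
- sleeve_1: Loose dark steel spacer sleeve (tube), about 0.3 kg: outer diameter 38 mm, bore 23 mm, 60 mm high, open at both ends, standing upright on the table. Origin: its centre; z along its bore. The two sleeves are alike and either may go on either stud.
- sleeve_2: The other sleeve, just the same.
- bolt_bin: Bystander: fixed blue bin of bolts, 90 x 180 x 85 mm, beyond the cradle. Origin: centre of its underside.
- carton: Bystander: closed cardboard carton, 110 x 150 x 90 mm. Origin: centre of its underside.
- wrench: Bystander: open steel wrench about 200 mm long, lying on the table. Origin: on its underside near the middle.
Mind the look-alikes: they are no part of the job. What is shaped like the sleeve_2 but pink or red is not meant. What is shaped like the bar but purple is not meant.

How it is judged:
By the outcome, as a careful person would: the job done as asked, in the order asked, and still so for the second after the job is handed in, with the robot touching nothing.
It also fails if it takes over 72 s, if anything falls off the work surface, if the arm or the gripper's body presses on something with over 40 N, if the wrist force passes 120 N, or if a joint passes its speed limit or range.

### The arm

A 6-joint arm with a two-finger parallel gripper is mounted at the origin on the work surface. World frame = base frame: x ahead of the robot, y to its left, z up, the work surface at z = 0. Lengths are in m, angles in rad, forces in N, time in s.
With the tool pointing down it reaches from about 0.425 to 0.95 m from the base axis. Payload 3.5 kg.
Tool frame: the origin (TCP) lies midway between the tips of the shut fingers; the grasp point (between the pads) lies 19 mm behind it; z points along the fingers, y is the direction in which the jaws open and shut (so a half turn about z gives the same grasp; the last joint's range is limited). The gripper opens to 85 mm and grips with 20 to 120 N. Pads are 22 mm wide; open, the fingers measure 114 mm over their backs; the gripper's body (76 mm by 85 mm) begins 54 mm behind the grasp point. The pads swing forward as they close: fully open they stand 13 mm farther back than shut.
Start: joints at [-1.392, 0.286, 1.577, -0, 1.279, -0.15], TCP at [0.218, -0.639, 0.231] pointing down, gripper open.
Joint ranges: [-2.77, 2.77], [-0.9, 2.22], [0.21, 2.48], [-1.53, 4.67], [0.24, 2.81], [-2.84, 2.84]. Speed limits (rad/s): [2.79, 2.79, 3.14, 3.14, 3.14, 3.14].

### API

Orientations are given as a unit quaternion [x, y, z, w].
In Python, from plant import ctrl gives the robot as it stands.
- The arm moves only by the tool apply_moves, never from a script. Its argument "moves" is a list that holds one entry, the list of rows, each a list of 7 numbers: the shift along the tool's x, y, z in m, then the turn, a rotation vector about the tool's x, y, z in degrees, then the gripper's target within -1 to 1 (shut at 1, half-way at 0, fully open at -1). In form: [[[tx, ty, tz, ax, ay, az, hand], ...]]. A call has 1 to 12 rows; each row shifts and turns the pose as measured when the row begins, along the tool's axes as they then stand; what a row does not reach is not made up. A row lasts 1/10 s, in which the tool goes at most 50 mm and 8.59 degrees, less where a joint would pass 70% of its speed; a pose out of reach is approached as far as the arm can. A call with a gripper value outside its range is refused whole. The fingers move at their own pace and stop on an object; "force" is the grip in N (left out, the last holds). Time passes only in rows, so rows that do not move let the fingers close. It gives the time, the measured TCP pose, the force and the opening at its end, in the units of the state.
- ctrl.get_state(): the state, without advancing time (a new reading comes with each control period).
- ctrl.read_camera(name): name is "side" or "top"; returns the picture (384x512x3 uint8, red, green, blue); there is no depth.
- ctrl.get_calibration(name): a dict with "camera_matrix" (3x3 intrinsics, pixels), "k1" (the pictures are not rectified: a ray, as slopes to the right and down, at radius r is drawn at 1 + k1 r^2 times it, then the intrinsics apply), "cam_to_world" (4x4, takes a point from camera to world coordinates). Camera axes: x right, y up, looking along -z (the intrinsics and any distortion apply to the point x, -y, -z); pixel columns grow to the right and rows downward; lengths in m; the calibration is good to about 2 mm. A picture is of the moment at which its call begins. get_calibration takes no time and is no camera call.
- ctrl.sign_off(): hands the job in, once; it reports no verdict.
The state is a dict: "time": time; "qpos": joint angles; "dq": joint speeds; "joint_efforts": joint torques, N m; "eef_pos": TCP position; "tcp_rot": TCP orientation; "contact_force": force on the tool from outside, world axes, zero at the start; "wrist_torque": the same for the moment, N m; "opening": opening from 0.0 (shut) to 1.0 (fully open).
Only numpy, scipy, OpenCV 4.12 (cv2) and the standard library are available. Lean on these libraries where they do the work, as an engineer would, in place of code of your own. Each camera call takes 0.05 s, during which the arm holds its last target. There are 200 camera calls.

## Working session

There is one attempt and no reset: what is moved stays moved. The work goes in short steps, Python scripts to look and compute and a tool call to move; the robot and the scene stay as the last step left them, time stands still between calls to the robot, and variables do not carry over. Pictures are saved under pics/ and viewed, about 8 in all and at most 12, crops included, and the job is handed in when it is done.

Besides the shell and the picture viewer there is one more tool, called after "Emit:" in YAML: its name, and indented under it one key for each argument. apply_moves: Moves the arm, as the interface text tells. Its arguments: {"type":"object","properties":{"moves":{"type":"array","items":{"type":"array","items":{"type":"array","items":{"type":"number"}}}},"force":{"type":"number"}},"required":["moves"]}

```bash
ls; mkdir -p pics; python3 - <<'E'
from plant import ctrl
import cv2,numpy as np
print(ctrl.get_state())
for n in("top","side"):
    im=ctrl.read_camera(n); cv2.imwrite(f"pics/{n}0.png",cv2.resize(im[:,:,::-1],(800,600),interpolation=cv2.INTER_CUBIC))
    c=ctrl.get_calibration(n); print(n,c)
E
```

```text
pics
{'time': 0.0, 'qpos': array([-1.39199399e+00,  2.87216999e-01,  1.57819840e+00,  9.43882007e-06,
        1.27860824e+00, -1.50001886e-01]), 'dq': array([-0.00086299, -0.00087918,  0.00011292,  0.00013104, -0.00017125,
       -0.00046573]), 'joint_efforts': array([-1.56779886e-03, -4.05978906e+01, -2.92628628e+01, -1.37963343e-04,
        5.71805664e-03, -5.49730181e-07]), 'eef_pos': array([ 0.21787403, -0.63816463,  0.22990137]), 'tcp_rot': array([ 9.86515878e-01,  1.63661066e-01, -1.29855449e-05, -1.21543445e-03]), 'contact_force': array([0.36066988, 0.48262478, 0.36328974]), 'wrist_torque': array([-0.00048205, -0.03385922, -0.04428181]), 'opening': 0.9992066699323974}
top {'camera_matrix': array([[408.82934191,   0.        , 250.62537382],
       [  0.        , 408.82934191, 192.60824768],
       [  0.        ,   0.        ,   1.        ]]), 'k1': -0.10941038925781224, 'cam_to_world': array([[-0.00795522,  0.99572203, -0.09205625,  0.45080952],
       [-0.99995169, -0.00845287, -0.00501726,  0.00325676],
       [-0.00577393,  0.09201189,  0.99574117,  0.99472586],
       [ 0.        ,  0.        ,  0.        ,  1.        ]])}
side {'camera_matrix': array([[409.35485864,   0.        , 256.90946226],
       [  0.        , 409.35485864, 196.26136076],
       [  0.        ,   0.        ,   1.        ]]), 'k1': -0.060981667760599045, 'cam_to_world': array([[-0.99175229,  0.05185465, -0.11721134,  0.41119637],
       [-0.12596948, -0.56306564,  0.81675503,  0.80616541],
       [-0.02364514,  0.82478372,  0.56495373,  0.61649357],
       [ 0.        ,  0.        ,  0.        ,  1.        ]])}
```

View pics/top0.png

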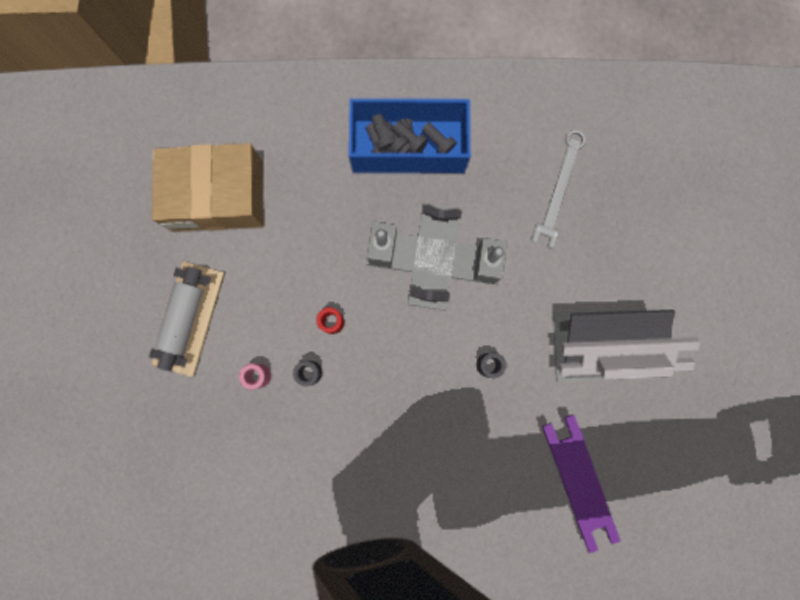

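View pics/side0.png

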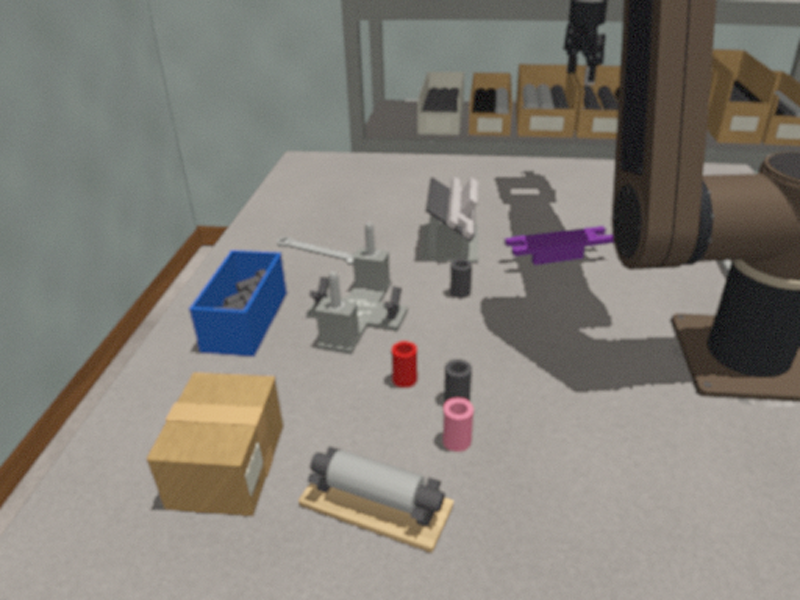

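The top view shows the cradle at about (435,255), the roller at (180,315), dark sleeves at (307,372) and (490,364), and the bar on its tray at (625,355). The red, pink and purple parts are decoys. I'll make enlarged tiles for picking points.

```bash
cat > h.py <<'E'
import numpy as np,cv2
from plant import ctrl
from scipy.spatial.transform import Rotation as R
def proj(n,P):
    c=ctrl.get_calibration(n);T=np.array(c["cam_to_world"]);K=np.array(c["camera_matrix"])
    p=(np.atleast_2d(P)-T[:3,3])@T[:3,:3]
    s=np.stack([p[:,0],-p[:,1]],1)/-p[:,2:3]
    s=s*(1+c["k1"]*(s**2).sum(1,keepdims=True))
    return s@K[:2,:2].T+K[:2,2]
def unproj(n,uv,z):
    "world point at height z"
    c=ctrl.get_calibration(n);T=np.array(c["cam_to_world"]);K=np.array(c["camera_matrix"])
    d=(np.asarray(uv,float)-K[:2,2])/np.diag(K)[:2]; s=d.copy()
    for _ in range(20): s=d/(1+c["k1"]*(s@s))
    v=T[:3,:3]@np.array([s[0],-s[1],-1]); return T[:3,3]+v*(z-T[2,3])/v[2]
def tile(im,u,v,w=100,h=75,k=4):
    u=int(u);v=int(v)
    t=cv2.resize(np.ascontiguousarray(im[v:v+h,u:u+w,::-1]),(w*k,h*k),interpolation=cv2.INTER_CUBIC)
    for a in range(-(-u//10)*10,u+w,10):
        x=int((a-u+.5)*k);cv2.line(t,(x,0),(x,6),(0,255,255),1)
        if a%20==0: cv2.putText(t,str(a),(x-8,16),0,.33,(0,255,255),1)
    for a in range(-(-v//10)*10,v+h,10):
        y=int((a-v+.5)*k);cv2.line(t,(0,y),(6,y),(0,255,255),1)
        if a%20==0: cv2.putText(t,str(a),(8,y+4),0,.33,(0,255,255),1)
    return t
E
python3 - <<'E'
from h import *
a=ctrl.read_camera("top");b=ctrl.read_camera("side")
cv2.imwrite("pics/a.png",a[:,:,::-1]);cv2.imwrite("pics/b.png",b[:,:,::-1])
t=[tile(a,230,128),tile(a,350,180),tile(a,80,165,100,80)[:300],tile(b,190,140)]
cv2.imwrite("pics/t1.png",np.vstack([np.hstack(t[:2]),np.hstack(t[2:])]))
# dark sleeve blobs near top ring
for n,im in(("top",a),):
    for (u,v) in((196,238),(314,233)):
        w=im[v-16:v+17,u-16:u+17].astype(int).sum(2)
        m=(w<290).astype(np.uint8); nl,l,s,ce=cv2.connectedComponentsWithStats(m); 
        for i in range(1,nl):
            if s[i,4]>20: print(u,v,s[i],ce[i]+[u-16,v-16])
E
```

```text
196 238 [  8   3  19  21 268] [197.39925373 236.15671642]
314 233 [  7   5  18  20 271] [312.92619926 231.5498155 ]
```

View pics/t1.png

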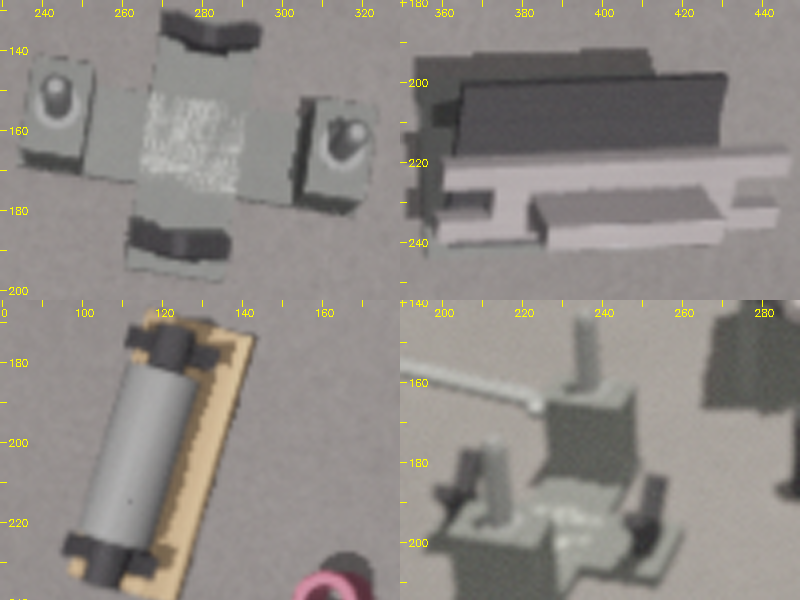

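```bash
cat > fit.py <<'E'
from h import *
from scipy.optimize import least_squares
T=lambda u,v,pts:np.array(pts,float)/4-.375+[u,v]
def xf(p,P): # x,y,z,yaw
    return R.from_euler('z',p[3]).apply(P)+p[:3]
mm=1e-3
# cradle
cp=np.array([[0,82,130],[0,-82,130],[28,100,72],[28,64,72],[-28,64,72],[-28,100,72],[28,-64,72],[-28,-64,72],[-28,-100,72]])*mm
co=T(230,128,[[57,84],[356,130],[35,55],[95,64],[82,160],[22,151],[314,97],[304,193],[367,204]])
cs=np.array([[213.1,174.6],[236.4,142.6]])
f=lambda p:np.r_[(proj("top",xf([p[0],p[1],0,p[2]],cp))-co).ravel(),(proj("side",xf([p[0],p[1],0,p[2]],cp[:2]))-cs).ravel()*.7]
x0=unproj("top",(278,160),.07); r=least_squares(f,[x0[0],x0[1],0],loss='soft_l1'); print("cradle",r.x.round(4),np.round(f(r.x),1)); C=r.x
# bar
bp=np.array([[8,50,48],[8,-50,48],[-8,50,48],[-8,-50,48],[8,50,12],[8,-50,12],[-25,-100,12],[-11,-100,12],[11,-100,12],[11,100,12]])*mm
bo=T(350,180,[[148,222],[326,217],[147,250],[322,243],[130,190],[300,187],[376,227],[378,207],[388,174],[44,190]])
tilt=R.from_euler('y',-35,degrees=True)
bt=tilt.apply(bp)
f=lambda p:(proj("top",xf(p,bt))-bo).ravel()
x0=unproj("top",(398,225),.09); r=least_squares(f,[*x0,0],loss='soft_l1'); print("bar",r.x.round(4),np.round(f(r.x),1)); B=r.x
# roller
rp=np.array([[52,0,0],[-52,0,0]])*mm
ro=T(80,165,[[166,71],[113,240]])
f=lambda p:(proj("top",xf([p[0],p[1],.046,p[2]],rp))-ro).ravel()
x0=unproj("top",(115,203),.046); r=least_squares(f,[x0[0],x0[1],-.3]); print("roller",r.x.round(4),np.round(f(r.x),1)); Ro=r.x
# sleeves
ph=np.linspace(0,2*np.pi,40); cyl=np.vstack([np.c_[.019*np.cos(ph),.019*np.sin(ph),0*ph+z] for z in(0,.06)])
S=[]
for ce in((197.4,236.16),(312.93,231.55)):
    def g(p):
        h=cv2.convexHull(proj("top",cyl+[p[0],p[1],0]).astype(np.float32));m=cv2.moments(h);return np.array([m['m10']/m['m00'],m['m01']/m['m00']])-ce
    r=least_squares(g,unproj("top",ce,.03)[:2],diff_step=1e-3);h=cv2.convexHull(proj("top",cyl+[*r.x,0]).astype(np.float32));print("sleeve",r.x.round(4),cv2.contourArea(h));S.append(r.x)
np.savez("fit.npz",C=C,B=B,R=Ro,S=S)
E
cat > ov.py <<'E'
from fit import *
def box(x0,x1,y0,y1,z0,z1):
    v=[[x,y,z] for x in(x0,x1) for y in(y0,y1) for z in(z0,z1)]
    return [(v[i],v[j]) for i in range(8) for j in range(i) if bin(i^j).count('1')==1]
def circ(r,z,n=24,ax=2,c=(0,0)):
    a=np.linspace(0,2*np.pi,n+1);o=np.zeros((n+1,3));i=[k for k in range(3) if k!=ax];o[:,i[0]]=r*np.cos(a)+c[0];o[:,i[1]]=r*np.sin(a)+c[1];o[:,ax]=z
    return list(zip(o[:-1],o[1:]))
crS=sum([box(-28,28,s*82-18,s*82+18,10,72)+circ(8,72,c=(0,s*82))+[((0,s*82,72),(0,s*82,130))] for s in(1,-1)],[])
baS=box(-25,25,-100,100,0,12)+box(-8,8,-50,50,12,48)
roS=circ(22,52,ax=0)+circ(22,-52,ax=0)+circ(12,80,ax=0)+circ(12,-80,ax=0)
slS=circ(19,0)+circ(19,60)+circ(11.5,60)
def draw(t,n,u,v,segs,k=4,col=(0,255,0)):
    for a,b in segs:
        q=((proj(n,np.array([a,b]))-[u,v]+.5)*k).astype(int);cv2.line(t,tuple(map(int,q[0])),tuple(map(int,q[1])),col,1,cv2.LINE_AA)
def world(S,pos,yaw,rot=None):
    o=[]
    for a,b in S:
        P=np.array([a,b],float)*mm
        if rot is not None:P=rot.apply(P)
        o.append(xf([*pos,yaw],P))
    return o
E
python3 - <<'E'
from ov import *
a=cv2.imread("pics/a.png")[:,:,::-1];b=cv2.imread("pics/b.png")[:,:,::-1]
W=world(crS,[C[0],C[1],0],C[2])+world(baS,B[:3],B[3],tilt)+world(roS,[Ro[0],Ro[1],.046],Ro[2])+sum([world(slS,[*s,0],0) for s in S],[])
ts=[]
for n,im,u,v in(("top",a,350,180),("side",b,190,140),("side",b,255,105),("side",b,190,270)):
    t=tile(im,u,v);draw(t,n,u,v,W);ts.append(t)
cv2.imwrite("pics/t2.png",np.vstack([np.hstack(ts[:2]),np.hstack(ts[2:])]))
E
```

```text
cradle [ 0.6112 -0.0588 -0.1584] [-0.4  0.7  0.4  0.6 -0.2 -0.   0.3 -0.  -0.1 -0.2 -0.7 -0.2  0.7  0.
 -0.1 -0.1 -0.2 -0.5 -0.1 -0.4 -0.3 -0.2]
bar [ 0.4566 -0.3375  0.0677  0.0228] [ 0.4  1.2  0.1  0.6 -0.4  0.1 -0.3  0.   0.2 -0.2  0.6 -1.1 -0.5 -0.2
  0.3 -0.1 -0.2  0.2 -0.  -0.5]
roller [ 0.5156  0.3294 -0.2926] [-0.  0.  0. -0.]
sleeve [0.4381 0.1334] 260.0181663838448
sleeve [ 0.4467 -0.137 ] 263.93286318774335
```

View pics/t2.png

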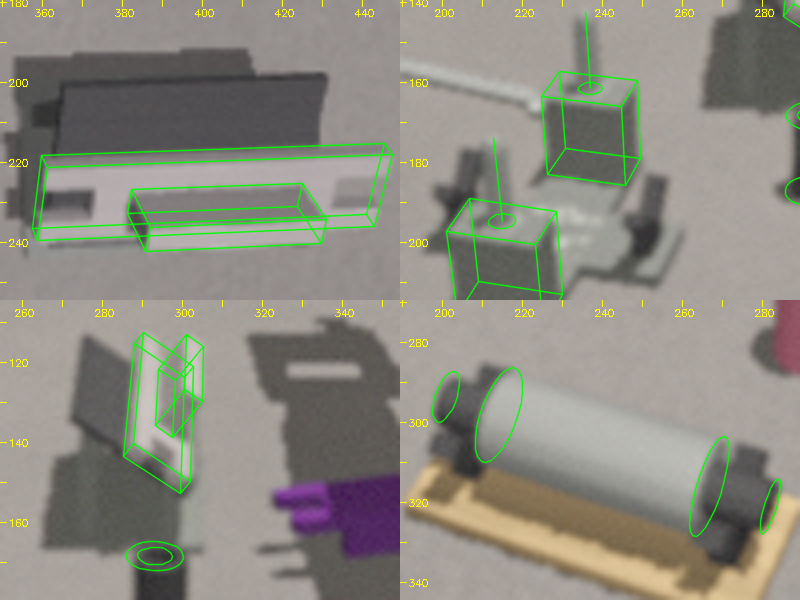

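The wireframes line up with the images in both views, to within about a pixel. Next is a small planner helper, then the first move.

```bash
cat > plan.py <<'E'
from h import *
F=np.load("fit.npz")
def down(psi,tilt=0): # tool x at angle psi (deg), pointing down
    return R.from_euler('z',psi,degrees=True)*R.from_euler('x',180,degrees=True)
def plan(*wps,step=.045,rot=7.5,p=None,q=None):
    "wps: (pos,R) ; prints rows per leg: shift mm->m, rotvec deg; leg turns first then shifts"
    s=ctrl.get_state()
    p=np.array(s['eef_pos']) if p is None else p; q=R.from_quat(s['tcp_rot']) if q is None else q
    for P,Q in wps:
        rv=(q.inv()*Q).as_rotvec(degrees=True);n=int(np.ceil(np.linalg.norm(rv)/rot))
        if np.linalg.norm(rv)>.15: print(f"turn {max(n,1)}x",(rv/max(n,1)).round(2))
        d=Q.inv().apply(np.array(P)-p);m=max(1,int(np.ceil(np.linalg.norm(d)/step)))
        print(f"shift {m}x",(d/m).round(4))
        p,q=np.array(P),Q
def st():
    s=ctrl.get_state();q=R.from_quat(s['tcp_rot']);x=q.apply([1,0,0]);z=q.apply([0,0,1])
    print("t",round(s['time'],2),"p",np.round(s['eef_pos'],4),"psi",round(np.degrees(np.arctan2(x[1],x[0])),2),"z",z.round(3),"F",np.round(s['contact_force'],1),"M",np.round(s['wrist_torque'],2),"op",round(s['opening'],3),"q",np.round(s['qpos'],2))
E
python3 - <<'E'
from plan import *
Ro=F['R'];q=down(np.degrees(Ro[2]))
plan(([.55,-.35,.23],q),([Ro[0],Ro[1],.18],q),([Ro[0],Ro[1],.028],q))
E
```

```text
turn 5x [-0.02  0.    7.12]
shift 10x [ 0.0235 -0.0372  0.    ]
shift 16x [-0.0143 -0.04    0.0031]
shift 4x [ 0.    -0.     0.038]
```

Emit:
apply_moves:
  moves:
    - [[0,0,0,0,0,7.1,-1],[0,0,0,0,0,7.1,-1],[0.024,-0.037,0,0,0,7.1,-1],[0.024,-0.037,0,0,0,7.1,-1],[0.024,-0.037,0,0,0,7.1,-1],[0.024,-0.037,0,0,0,0,-1],[0.024,-0.037,0,0,0,0,-1],[0.024,-0.037,0,0,0,0,-1],[0.024,-0.037,0,0,0,0,-1],[0.024,-0.037,0,0,0,0,-1],[0.024,-0.037,0,0,0,0,-1],[0.024,-0.037,0,0,0,0,-1]]
  force: 60

```text
time: 1.4
eef_pos: [0.5425, -0.3312, 0.227]
tcp_rot: [0.986, -0.164, -0.002, -0.002]
contact_force: [0.0, -0.3, -0.8]
opening: 1.001
```

```bash
python3 - <<'E'
from plan import *
st();Ro=F['R'];q=down(np.degrees(Ro[2]))
plan(([Ro[0],Ro[1],.18],q))
E
```

```text
t 1.4 p [ 0.5425 -0.3312  0.227 ] psi -18.86 z [-0.002  0.005 -1.   ] F [ 0.  -0.3 -0.8] M [0.01 0.03 0.04] op 1.001 q [-0.71  0.21  1.68  0.    1.26  1.19]
turn 1x [-0.21  0.22 -2.1 ]
shift 15x [-0.0144 -0.0417  0.0031]
```

Emit:
apply_moves:
  moves:
    - [[-0.0145,-0.042,0,-0.2,0.2,-2,-1],[-0.0145,-0.042,0,0,0,0,-1],[-0.0145,-0.042,0,0,0,0,-1],[-0.0145,-0.042,0,0,0,0,-1],[-0.0145,-0.042,0,0,0,0,-1],[-0.0145,-0.042,0,0,0,0,-1],[-0.0145,-0.042,0,0,0,0,-1],[-0.0145,-0.042,0,0,0,0,-1],[-0.0145,-0.042,0,0,0,0,-1],[-0.0145,-0.042,0,0,0,0,-1],[-0.0145,-0.042,0,0,0,0,-1],[-0.0145,-0.042,0,0,0,0,-1]]

```text
time: 2.6
eef_pos: [0.5218, 0.2225, 0.2248]
tcp_rot: [0.989, -0.146, -0.0, -0.001]
contact_force: [1.1, -0.4, 1.0]
opening: 1.001
```

```bash
python3 - <<'E'
from plan import *
st();Ro=F['R'];q=down(np.degrees(Ro[2]))
plan(([Ro[0],Ro[1],.12],q))
E
```

```text
t 2.6 p [0.5218 0.2225 0.2248] psi -16.79 z [-0.     0.002 -1.   ] F [ 1.1 -0.4  1. ] M [-0.   -0.03 -0.05] op 1.001 q [0.22 0.06 1.85 0.   1.23 2.09]
shift 4x [-0.0092 -0.0251  0.0262]
```

Emit:
apply_moves:
  moves:
    - [[-0.009,-0.025,0.02,0,0,0,-1],[-0.009,-0.025,0.02,0,0,0,-1],[-0.009,-0.025,0.02,0,0,0,-1],[-0.009,-0.025,0.02,0,0,0,-1],[0,0,0,0,0,0,-1],[0,0,0,0,0,0,-1]]

```text
time: 3.2
eef_pos: [0.514, 0.3392, 0.1431]
tcp_rot: [0.99, -0.141, 0.001, -0.002]
contact_force: [0.3, 0.4, 0.7]
opening: 0.999
```

```bash
python3 - <<'E'
from plan import *
st();Ro=F['R'];q=down(np.degrees(Ro[2]))
plan(([Ro[0],Ro[1],.028],q),step=.03)
E
```

```text
t 3.2 p [0.514  0.3392 0.1431] psi -16.25 z [ 0.003  0.003 -1.   ] F [0.3 0.4 0.7] M [-0.02  0.09 -0.01] op 0.999 q [0.42 0.24 1.8  0.   1.1  2.27]
turn 1x [-0.2  -0.09  0.51]
shift 4x [0.0011 0.0022 0.0288]
```

Emit:
apply_moves:
  moves:
    - [[0.0045,0.009,0.02,-0.2,0,0.5,-1],[0,0,0.03,0,0,0,-1],[0,0,0.03,0,0,0,-1],[0,0,0.015,0,0,0,-1],[0,0,0,0,0,0,-1],[0,0,0,0,0,0,-1]]

```text
time: 3.8
eef_pos: [0.5222, 0.3263, 0.0532]
tcp_rot: [0.989, -0.148, 0.006, -0.002]
contact_force: [0.5, -0.6, 0.9]
opening: 1.001
```

```bash
python3 - <<'E'
from plan import *
st();Ro=F['R'];q=down(np.degrees(Ro[2]))
plan(([Ro[0],Ro[1],.028],q),step=.03)
E
```

```text
t 3.8 p [0.5222 0.3263 0.0532] psi -17.03 z [ 0.013  0.003 -1.   ] F [ 0.5 -0.6  0.9] M [0.01 0.   0.06] op 1.001 q [ 0.39  0.35  1.85 -0.    0.93  2.26]
turn 1x [-0.38 -0.67 -0.27]
shift 1x [-0.0072 -0.001   0.0252]
```

Emit:
apply_moves:
  moves:
    - [[-0.0035,-0.0005,0.012,-0.4,-0.7,-0.3,-1],[-0.0035,-0.0005,0.012,0,0,0,-1],[0,0,0,0,0,0,-1],[0,0,0,0,0,0,0.5],[0,0,0,0,0,0,1],[0,0,0,0,0,0,1],[0,0,0,0,0,0,1],[0,0,0,0,0,0,1],[0,0,0,0,0,0,1],[0,0,0,0,0,0,1]]
  force: 60

```text
time: 4.8
eef_pos: [0.518, 0.3292, 0.0326]
tcp_rot: [0.99, -0.144, 0.002, 0.001]
contact_force: [0.1, -1.2, 0.1]
opening: 0.494
```

```bash
python3 - <<'E'
from plan import *
st();im=ctrl.read_camera("top");im2=ctrl.read_camera("side")
cv2.imwrite("pics/g1.png",np.hstack([tile(im,80,160,100,100),tile(im2,180,240,100,100)]))
E
```

```text
t 4.8 p [0.518  0.3292 0.0326] psi -16.53 z [ 0.004 -0.002 -1.   ] F [ 0.1 -1.2  0.1] M [-0.09  0.08  0.12] op 0.494 q [ 0.4   0.39  1.85 -0.    0.9   2.26]
```

View pics/g1.png

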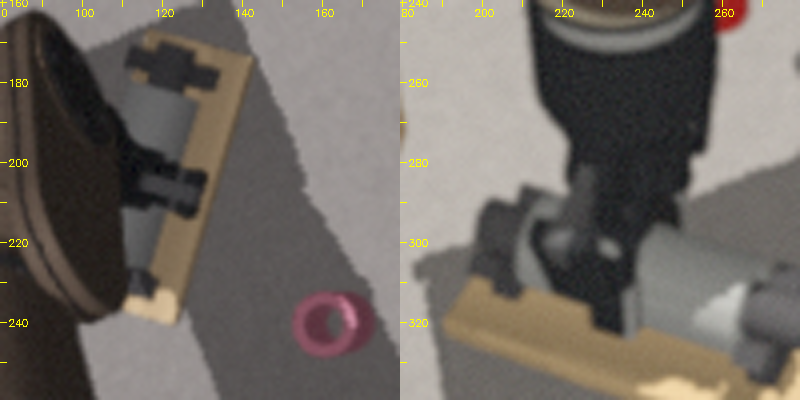

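The picture shows the jaws round the middle of the drum and closed on it (opening 0.49, about 42 mm). I'll lift now.

Emit:
apply_moves:
  moves:
    - [[0,0,-0.01,0,0,0,1],[0,0,-0.025,0,0,0,1],[0,0,-0.04,0,0,0,1],[0,0,-0.04,0,0,0,1],[0,0,-0.04,0,0,0,1],[0,0,-0.02,0,0,0,1],[0,0,0,0,0,0,1],[0,0,0,0,0,0,1]]
  force: 80

```text
time: 5.7
eef_pos: [0.5107, 0.3286, 0.2048]
tcp_rot: [0.989, -0.145, -0.007, 0.004]
contact_force: [-0.0, -0.2, -5.0]
opening: 0.491
```

```bash
python3 - <<'E'
from plan import *
st();C=F['C'];q=down(np.degrees(C[2]))
print(np.degrees(C[2]))
t=np.array([C[0],C[1],.21])+q.apply([.0023,0,0])
plan((t,q),step=.035)
E
```

```text
t 5.7 p [0.5107 0.3286 0.2048] psi -16.69 z [-0.015 -0.005 -1.   ] F [-0.  -0.2 -5. ] M [-0.02  0.   -0.  ] op 0.491 q [0.4  0.17 1.76 0.   1.22 2.27]
-9.078262043735439
turn 2x [ 0.24  0.38 -3.8 ]
shift 12x [ 0.0136  0.0306 -0.0004]
```

Emit:
apply_moves:
  moves:
    - [[0,0,0,0.2,0.4,-3.8,1],[0.007,0.015,0,0.2,0.4,-3.8,1],[0.0136,0.0306,0,0,0,0,1],[0.0136,0.0306,0,0,0,0,1],[0.0136,0.0306,0,0,0,0,1],[0.0136,0.0306,0,0,0,0,1],[0.0136,0.0306,0,0,0,0,1],[0.0136,0.0306,0,0,0,0,1],[0.0136,0.0306,0,0,0,0,1],[0.0136,0.0306,0,0,0,0,1],[0.0136,0.0306,0,0,0,0,1],[0,0,0,0,0,0,1]]

```text
time: 6.9
eef_pos: [0.5775, 0.0104, 0.1672]
tcp_rot: [0.997, -0.075, -0.027, 0.004]
contact_force: [-0.5, 0.0, -5.0]
opening: 0.491
```

```bash
python3 - <<'E'
from plan import *
st();C=F['C'];q=down(np.degrees(C[2]))
t=np.array([C[0],C[1],.17])+q.apply([.0023,0,0])
plan((t,q),step=.035)
E
```

```text
t 6.9 p [0.5775 0.0104 0.1672] psi -8.62 z [-0.055 -0.004 -0.998] F [-0.5  0.  -5. ] M [ 0.08 -0.08 -0.03] op 0.491 q [-0.15  0.16  1.84 -0.01  1.19  1.57]
turn 1x [0.7  3.07 0.48]
shift 3x [ 0.0155  0.021  -0.0009]
```

Emit:
apply_moves:
  moves:
    - [[0,0,-0.01,0.7,3.1,0.5,1],[0.0155,0.021,0,0,0,0,1],[0.0155,0.021,0,0,0,0,1],[0.0155,0.021,0,0,0,0,1],[0,0,0,0,0,0,1],[0,0,0,0,0,0,1]]

```text
time: 7.5
eef_pos: [0.6053, -0.0575, 0.1591]
tcp_rot: [0.997, -0.081, -0.013, -0.004]
contact_force: [-0.6, 0.5, -5.3]
opening: 0.489
```

```bash
python3 - <<'E'
from plan import *
st();C=F['C'];q=down(np.degrees(C[2]))
t=np.array([C[0],C[1],.1])+q.apply([.0023,0,0])
plan((t,q),step=.03)
E
```

```text
t 7.5 p [ 0.6053 -0.0575  0.1591] psi -9.25 z [-0.026  0.01  -1.   ] F [-0.6  0.5 -5.3] M [-0.   -0.03 -0.01] op 0.489 q [-0.26  0.22  1.79  0.    1.16  1.47]
turn 1x [-0.35  1.57 -0.17]
shift 2x [0.0042 0.0002 0.0296]
```

Emit:
apply_moves:
  moves:
    - [[0.004,0,0.02,-0.3,1.6,-0.2,1],[0.004,0,0.02,0,0,0,1],[0,0,0.02,0,0,0,1],[0,0,0,0,0,0,1],[0,0,0,0,0,0,1]]

```text
time: 8.0
eef_pos: [0.6081, -0.0525, 0.0919]
tcp_rot: [0.997, -0.077, -0.004, -0.002]
contact_force: [-0.3, -0.3, -4.7]
opening: 0.489
```

```bash
python3 - <<'E'
from ov import *
from plan import *
st();q=down(np.degrees(C[2]));s=ctrl.get_state()
t=np.array([C[0],C[1],.04])+q.apply([.0023,0,0])
plan((t,q),step=.03)
Q=R.from_quat(s['tcp_rot']);pos=np.array(s['eef_pos'])+Q.apply([-.0023,0,-.0134])
im=ctrl.read_camera("top");im2=ctrl.read_camera("side")
W=[tuple(Q.apply(np.array(x)*mm)+pos for x in sg) for sg in roS]+world(crS,[C[0],C[1],0],C[2])
ts=[]
for n,i,u,v in(("top",im,230,115),("side",im2,180,120)):
    t=tile(i,u,v,100,100);draw(t,n,u,v,W);ts.append(t)
cv2.imwrite("pics/g2.png",np.hstack(ts))
E
```

```text
cradle [ 0.6112 -0.0588 -0.1584] [-0.4  0.7  0.4  0.6 -0.2 -0.   0.3 -0.  -0.1 -0.2 -0.7 -0.2  0.7  0.
 -0.1 -0.1 -0.2 -0.5 -0.1 -0.4 -0.3 -0.2]
bar [ 0.4566 -0.3375  0.0677  0.0228] [ 0.4  1.2  0.1  0.6 -0.4  0.1 -0.3  0.   0.2 -0.2  0.6 -1.1 -0.5 -0.2
  0.3 -0.1 -0.2  0.2 -0.  -0.5]
roller [ 0.5156  0.3294 -0.2926] [-0.  0.  0. -0.]
sleeve [0.4381 0.1334] 260.0181663838448
sleeve [ 0.4467 -0.137 ] 263.93286318774335
t 8.0 p [ 0.6081 -0.0525  0.0919] psi -8.85 z [-0.008  0.005 -1.   ] F [-0.3 -0.3 -4.7] M [ 0.01 -0.04 -0.  ] op 0.489 q [-0.25  0.3   1.83  0.    1.02  1.47]
turn 1x [-0.22  0.53  0.23]
shift 2x [0.0032 0.0029 0.026 ]
```

View pics/g2.png

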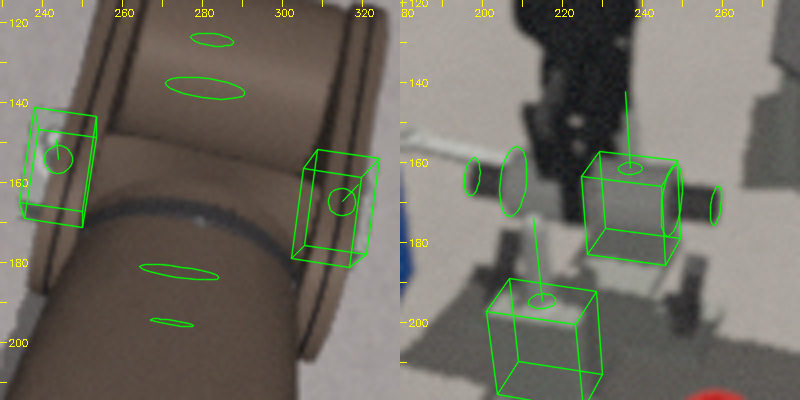

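The side view shows the roller held level above the saddles. Its ends are within about 1 px of the model, perhaps 2 mm towards +x. I'll correct xy and then lower.

Emit:
apply_moves:
  moves:
    - [[0.003,0.003,0.008,-0.2,0.5,0.2,1],[0.0015,0.003,0.01,0,0,0,1],[0,0,0.01,0,0,0,1],[0,0,0,0,0,0,1],[0,0,0,0,0,0,1]]

```text
time: 8.6
eef_pos: [0.614, -0.0604, 0.0652]
tcp_rot: [0.997, -0.079, 0.003, 0.001]
contact_force: [0.1, 0.1, -4.7]
opening: 0.488
```

```bash
python3 - <<'E'
from plan import *
C=F['C'];st();q=down(np.degrees(C[2]))
t=np.array([C[0],C[1],.036])+q.apply([.001,0,0])
plan((t,q),step=.03)
E
```

```text
t 8.6 p [ 0.614  -0.0604  0.0652] psi -9.09 z [ 0.006 -0.002 -1.   ] F [ 0.1  0.1 -4.7] M [-0.03  0.   -0.02] op 0.488 q [-0.26  0.34  1.84 -0.    0.96  1.47]
turn 1x [ 0.04 -0.37 -0.01]
shift 1x [-0.002  -0.0012  0.0292]
```

Emit:
apply_moves:
  moves:
    - [[-0.002,-0.001,0.01,0,-0.4,0,1],[0,0,0.01,0,0,0,1],[0,0,0.006,0,0,0,1],[0,0,0,0,0,0,1],[0,0,0,0,0,0,1]]

```text
time: 9.1
eef_pos: [0.612, -0.059, 0.0365]
tcp_rot: [0.997, -0.079, -0.001, 0.0]
contact_force: [0.2, 0.2, -4.3]
opening: 0.488
```

```bash
python3 - <<'E'
from plan import *
C=F['C'];st();q=down(np.degrees(C[2]))
t=np.array([C[0],C[1],.033])+q.apply([.001,0,0])
plan((t,q),step=.03)
E
```

```text
t 9.1 p [ 0.612  -0.059   0.0365] psi -9.09 z [-0.002 -0.    -1.   ] F [ 0.2  0.2 -4.3] M [-0.03 -0.03 -0.05] op 0.488 q [-0.26  0.38  1.84 -0.    0.92  1.47]
shift 1x [ 0.0002 -0.      0.0035]
```

Emit:
apply_moves:
  moves:
    - [[0,0,0.003,0,0,0,1],[0,0,0.002,0,0,0,1],[0,0,0,0,0,0,1]]

```text
time: 9.4
eef_pos: [0.613, -0.0589, 0.0334]
tcp_rot: [0.997, -0.08, -0.0, 0.0]
contact_force: [0.5, -0.4, -5.6]
opening: 0.492
```

```bash
python3 - <<'E'
from plan import *
st()
E
```

```text
t 9.4 p [ 0.613  -0.0589  0.0334] psi -9.13 z [-0.001 -0.    -1.   ] F [ 0.5 -0.4 -5.6] M [-0.03  0.05  0.03] op 0.492 q [-0.26  0.39  1.84 -0.    0.91  1.47]
```

Emit:
apply_moves:
  moves:
    - [[0,0,0.002,0,0,0,1],[0,0,0,0,0,0,1],[0,0,0,0,0,0,1]]

```text
time: 9.7
eef_pos: [0.6139, -0.059, 0.0332]
tcp_rot: [0.997, -0.08, 0.001, 0.0]
contact_force: [-0.7, 0.5, -3.3]
opening: 0.491
```

```bash
python3 - <<'E'
from plan import *
st()
E
```

```text
t 9.7 p [ 0.6139 -0.059   0.0332] psi -9.16 z [ 0.002 -0.    -1.   ] F [-0.7  0.5 -3.3] M [ 0.05  0.09 -0.08] op 0.491 q [-0.26  0.39  1.84  0.    0.91  1.47]
```

Emit:
apply_moves:
  moves:
    - [[-0.001,0,0.002,0,0,0,1],[0,0,0.001,0,0,0,1],[0,0,0,0,0,0,1]]

```text
time: 10.0
eef_pos: [0.6141, -0.0589, 0.033]
tcp_rot: [0.997, -0.081, 0.002, -0.0]
contact_force: [-0.8, -0.3, -3.7]
opening: 0.487
```

```bash
python3 - <<'E'
from plan import *
st()
E
```

```text
t 10.0 p [ 0.6141 -0.0589  0.033 ] psi -9.25 z [ 0.003 -0.    -1.   ] F [-0.8 -0.3 -3.7] M [ 0.1   0.18 -0.17] op 0.487 q [-0.26  0.39  1.84  0.    0.91  1.47]
```

Emit:
apply_moves:
  moves:
    - [[0,0,0,0,0,0,0],[0,0,0,0,0,0,-0.2],[0,0,0,0,0,0,-0.5],[0,0,0,0,0,0,-0.5],[0,0,-0.01,0,0,0,-0.5],[0,0,-0.03,0,0,0,-0.5],[0,0,-0.04,0,0,0,-0.5],[0,0,-0.04,0,0,0,-0.5],[0,0,-0.04,0,0,0,-0.5],[0,0,-0.03,0,0,0,-0.5]]

```text
time: 11.0
eef_pos: [0.6124, -0.0592, 0.2283]
tcp_rot: [0.997, -0.08, 0.001, 0.001]
contact_force: [0.3, -1.0, 0.5]
opening: 0.754
```

```bash
cat >> plan.py <<'E'
B=F['B'];Rb=R.from_euler('z',B[3])*R.from_euler('y',-35,degrees=True)
Qb=Rb*R.from_matrix(np.array([[0,1,0],[1,0,0],[0,0,-1.]]))
def bpt(z,x=0,y=0): return B[:3]+Rb.apply([x,y,z])
E
python3 - <<'E'
from plan import *
st();print(Qb.as_matrix().round(2),bpt(.017),bpt(.15))
q=down(90+np.degrees(B[3]))
plan(([.5,-.25,.25],q),(bpt(.15),Qb),step=.04)
im=ctrl.read_camera("side");cv2.imwrite("pics/s3.png",im[:,:,::-1])
E
```

```text
t 11.0 p [ 0.6124 -0.0592  0.2283] psi -9.12 z [ 0.002 -0.001 -1.   ] F [ 0.3 -1.   0.5] M [ 0.01 -0.01 -0.02] op 0.754 q [-0.26  0.16  1.73 -0.    1.25  1.47]
[[-0.02  0.82  0.57]
 [ 1.    0.02  0.01]
 [ 0.    0.57 -0.82]] [ 0.4468678  -0.33772024  0.08162335] [ 0.37060202 -0.33946215  0.19057057]
turn 14x [ 0.01 -0.   -7.17]
shift 6x [-0.0314 -0.0195 -0.0036]
turn 5x [-7.  0. -0.]
shift 5x [-0.0173 -0.0283 -0.0053]
```

Emit:
apply_moves:
  moves:
    - [[0,0,0,0,0,-8.4,-0.5],[0,0,0,0,0,-8.4,-0.5],[0,0,0,0,0,-8.4,-0.5],[0,0,0,0,0,-8.4,-0.5],[0,0,0,0,0,-8.4,-0.5],[0,0,0,0,0,-8.4,-0.5],[0,0,0,0,0,-8.4,-0.5],[0,0,0,0,0,-8.4,-0.5],[0,0,0,0,0,-8.4,-0.5],[0,0,0,0,0,-8.4,-0.5],[0,0,0,0,0,-8.4,-0.5],[0,0,0,0,0,-4,-0.5]]

```text
time: 12.25
eef_pos: [0.6189, -0.0611, 0.2516]
tcp_rot: [0.708, 0.706, 0.009, 0.017]
contact_force: [-0.6, 0.2, -0.5]
opening: 0.754
```

Emit:
apply_moves:
  moves:
    - [[-0.031,-0.0195,-0.004,0,0,0,-0.5],[-0.031,-0.0195,-0.004,0,0,0,-0.5],[-0.031,-0.0195,-0.004,0,0,0,-0.5],[-0.031,-0.0195,-0.004,0,0,0,-0.5],[-0.031,-0.0195,-0.004,0,0,0,-0.5],[-0.031,-0.0195,-0.004,0,0,0,-0.5],[0,0,0,-7,0,0,-0.5],[0,0,0,-7,0,0,-0.5],[0,0,0,-7,0,0,-0.5],[0,0,0,-7,0,0,-0.5],[0,0,0,-7,0,0,-0.5],[0,0,0,0,0,0,-0.5]]

```text
time: 13.45
eef_pos: [0.4979, -0.2554, 0.2849]
tcp_rot: [0.663, 0.669, 0.228, 0.247]
contact_force: [-1.1, -0.3, 0.2]
opening: 0.751
```

```bash
python3 - <<'E'
from plan import *
st()
plan((bpt(.13),Qb),step=.04)
E
```

```text
t 13.45 p [ 0.4979 -0.2554  0.2849] psi 89.98 z [ 0.632 -0.022 -0.774] F [-1.1 -0.3  0.2] M [0.02 0.31 0.07] op 0.751 q [-0.87 -0.3   2.17  0.65  0.89 -1.2 ]
turn 1x [ 4.2   2.1  -0.07]
shift 5x [-0.0162 -0.032   0.0046]
```

Emit:
apply_moves:
  moves:
    - [[-0.016,-0.032,0.004,4,2,0,-0.5],[-0.016,-0.032,0.004,0,0,0,-0.5],[-0.016,-0.032,0.004,0,0,0,-0.5],[-0.016,-0.032,0.004,0,0,0,-0.5],[0,0,0,0,0,0,-0.5]]

```text
time: 13.95
eef_pos: [0.404, -0.3263, 0.2026]
tcp_rot: [0.665, 0.685, 0.211, 0.211]
contact_force: [0.5, 0.6, -0.7]
opening: 0.752
```

```bash
python3 - <<'E'
from plan import *
st()
plan((bpt(.09),Qb),step=.04)
E
```

```text
t 13.95 p [ 0.404  -0.3263  0.2026] psi 91.48 z [ 0.57   0.007 -0.822] F [ 0.5  0.6 -0.7] M [-0.    0.28  0.02] op 0.752 q [-1.14 -0.23  2.24  0.68  0.97 -1.52]
turn 1x [-0.27  0.33  0.45]
shift 2x [-0.0062 -0.0173  0.0252]
```

Emit:
apply_moves:
  moves:
    - [[-0.006,-0.017,0.02,-0.3,0.3,0.5,-0.5],[-0.006,-0.017,0.02,0,0,0,-0.5],[0,0,0,0,0,0,-0.5],[0,0,0,0,0,0,-0.5]]

```text
time: 14.35
eef_pos: [0.4029, -0.3426, 0.1563]
tcp_rot: [0.666, 0.683, 0.213, 0.212]
contact_force: [-0.5, -0.2, -0.4]
opening: 0.749
```

```bash
python3 - <<'E'
from ov import *
from plan import *
st()
plan((bpt(.05),Qb),step=.04)
plan((bpt(.017),Qb),step=.2)
im=ctrl.read_camera("side");im2=ctrl.read_camera("top")
W=world(baS,B[:3],B[3],tilt)
t=tile(im,240,90,100,75);t2=tile(im2,340,180,100,75)
t1=t.copy();draw(t1,"side",240,90,W);
cv2.imwrite("pics/g4.png",np.vstack([np.hstack([t,t1]),np.hstack([t2,tile(cv2.imread("pics/s3.png")[:,:,::-1],180,130)])]))
E
```

```text
cradle [ 0.6112 -0.0588 -0.1584] [-0.4  0.7  0.4  0.6 -0.2 -0.   0.3 -0.  -0.1 -0.2 -0.7 -0.2  0.7  0.
 -0.1 -0.1 -0.2 -0.5 -0.1 -0.4 -0.3 -0.2]
bar [ 0.4566 -0.3375  0.0677  0.0228] [ 0.4  1.2  0.1  0.6 -0.4  0.1 -0.3  0.   0.2 -0.2  0.6 -1.1 -0.5 -0.2
  0.3 -0.1 -0.2  0.2 -0.  -0.5]
roller [ 0.5156  0.3294 -0.2926] [-0.  0.  0. -0.]
sleeve [0.4381 0.1334] 260.0181663838448
sleeve [ 0.4467 -0.137 ] 263.93286318774335
t 14.35 p [ 0.4029 -0.3426  0.1563] psi 91.34 z [ 0.573  0.009 -0.819] F [-0.5 -0.2 -0.4] M [ 0.02  0.3  -0.05] op 0.749 q [-1.16 -0.13  2.25  0.74  0.9  -1.62]
turn 1x [-0.01  0.26  0.23]
shift 2x [ 0.0019 -0.0034  0.0267]
turn 1x [-0.01  0.26  0.23]
shift 1x [ 0.0039 -0.0067  0.0865]
```

View pics/g4.png

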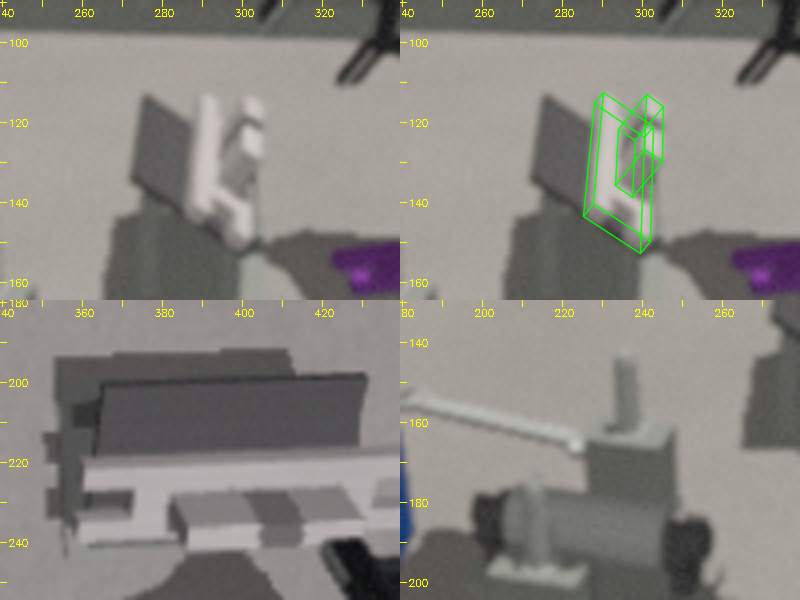

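The bottom-right tile shows the roller lying in the cradle. The gripper looks offset from the rib, so I'll check where the TCP projects.

```bash
python3 - <<'E'
from plan import *
s=ctrl.get_state();Q=R.from_quat(s['tcp_rot']);p=np.array(s['eef_pos'])
for n in("top","side"):
    print(n,proj(n,[p,p+Q.apply([0,.032,-.008]),p+Q.apply([0,-.032,-.008]),bpt(.048),bpt(.09)]).round(0).tolist())
a=ctrl.read_camera("top");b=ctrl.read_camera("side")
t=np.hstack([tile(a,350,190,100,140),tile(b,270,60,100,140)]);cv2.imwrite("pics/g5.png",t)
E
```

```text
top [[420.0, 251.0], [424.0, 241.0], [419.0, 266.0], [409.0, 238.0], [415.0, 250.0]]
side [[313.0, 105.0], [306.0, 97.0], [323.0, 109.0], [303.0, 121.0], [312.0, 111.0]]
```

View pics/g5.png

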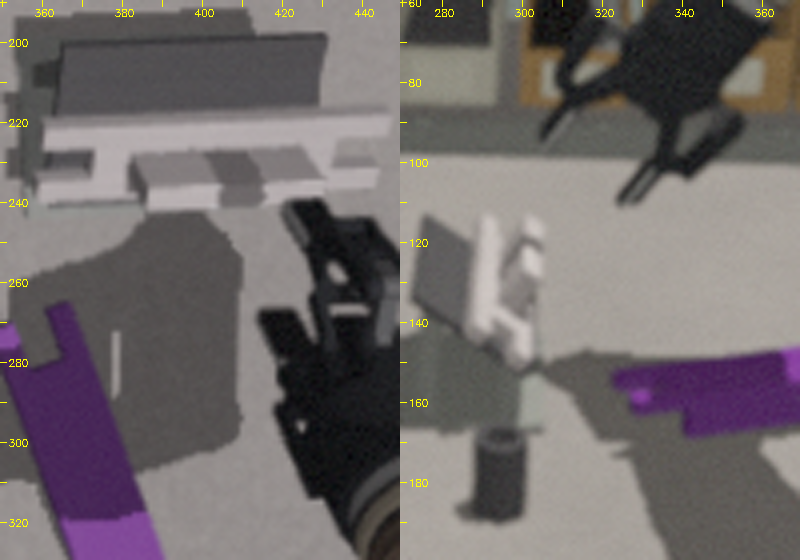

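The finger tips appear where the calibration puts them, so the offset is just perspective and the alignment is right. I'll go in.

Emit:
apply_moves:
  moves:
    - [[0.004,-0.007,0.015,0,0.3,0.2,-0.5],[0,0,0.015,0,0,0,-0.5],[0,0,0.01,0,0,0,-0.5],[0,0,0,0,0,0,-0.5],[0,0,0,0,0,0,-0.5]]

```text
time: 15.05
eef_pos: [0.4214, -0.3372, 0.1186]
tcp_rot: [0.665, 0.683, 0.215, 0.212]
contact_force: [-0.0, 0.6, -0.1]
opening: 0.75
```

```bash
python3 - <<'E'
from plan import *
st()
plan((bpt(.018),Qb),step=.2)
E
```

```text
t 15.05 p [ 0.4214 -0.3372  0.1186] psi 91.46 z [ 0.574  0.012 -0.818] F [-0.   0.6 -0.1] M [0.01 0.28 0.03] op 0.75 q [-1.12 -0.04  2.25  0.8   0.82 -1.67]
turn 1x [0.07 0.08 0.24]
shift 1x [-0.0011 -0.0004  0.0439]
```

Emit:
apply_moves:
  moves:
    - [[-0.001,0,0.012,0,0,0.2,-0.5],[0,0,0.012,0,0,0,-0.5],[0,0,0.01,0,0,0,-0.5],[0,0,0.006,0,0,0,-0.5],[0,0,0,0,0,0,-0.5],[0,0,0,0,0,0,-0.5]]

```text
time: 15.65
eef_pos: [0.4458, -0.3384, 0.085]
tcp_rot: [0.666, 0.682, 0.215, 0.212]
contact_force: [0.7, -0.5, 0.0]
opening: 0.751
```

```bash
python3 - <<'E'
from plan import *
st()
plan((bpt(.018),Qb),step=.2)
E
```

```text
t 15.65 p [ 0.4458 -0.3384  0.085 ] psi 91.29 z [ 0.575  0.01  -0.818] F [ 0.7 -0.5  0. ] M [-0.01  0.26  0.03] op 0.751 q [-1.07  0.06  2.23  0.86  0.74 -1.72]
turn 1x [0.11 0.15 0.09]
shift 1x [ 0.0006 -0.0011  0.0024]
```

Emit:
apply_moves:
  moves:
    - [[0.0005,-0.001,0.0025,0,0,0,-0.5],[0,0,0,0,0,0,0.3],[0,0,0,0,0,0,1],[0,0,0,0,0,0,1],[0,0,0,0,0,0,1],[0,0,0,0,0,0,1],[0,0,0,0,0,0,1],[0,0,0,0,0,0,1]]
  force: 90

```text
time: 16.45
eef_pos: [0.4473, -0.3387, 0.0842]
tcp_rot: [0.666, 0.682, 0.215, 0.214]
contact_force: [1.8, 0.2, 0.5]
opening: 0.166
```

```bash
python3 - <<'E'
from plan import *
st();s=ctrl.get_state()
p=np.array(s['eef_pos']);print("TCP in bar frame",Rb.inv().apply(p-B[:3]).round(4))
print("world lift in tool frame", R.from_quat(s['tcp_rot']).inv().apply([0,0,.03]).round(4), "bar normal lift = tool -z")
E
```

```text
t 16.45 p [ 0.4473 -0.3387  0.0842] psi 91.3 z [ 0.577  0.008 -0.817] F [1.8 0.2 0.5] M [-0.04  0.13  0.06] op 0.166 q [-1.07  0.07  2.23  0.87  0.73 -1.72]
TCP in bar frame [ 0.0018 -0.001   0.0189]
world lift in tool frame [-0.0002  0.0173 -0.0245] bar normal lift = tool -z
```

Emit:
apply_moves:
  moves:
    - [[0,0,-0.008,0,0,0,1],[0,0,-0.015,0,0,0,1],[0,0,-0.02,0,0,0,1],[0,0.012,-0.02,0,0,0,1],[0,0.02,-0.03,0,0,0,1],[0,0.02,-0.03,0,0,0,1],[0,0.02,-0.03,0,0,0,1],[0,0.01,-0.01,0,0,0,1],[0,0,0,0,0,0,1]]

```text
time: 17.35
eef_pos: [0.4114, -0.3298, 0.2505]
tcp_rot: [0.67, 0.685, 0.212, 0.194]
contact_force: [-0.4, -0.2, -5.3]
opening: 0.171
```

```bash
python3 - <<'E'
from plan import *
st();C=F['C'];q=down(90+np.degrees(C[2]))
plan(([.5,-.25,.27],q),step=.035)
E
```

```text
t 17.35 p [ 0.4114 -0.3298  0.2505] psi 91.56 z [ 0.55   0.03  -0.834] F [-0.4 -0.2 -5.3] M [-0.05  0.74  0.03] op 0.171 q [-1.12 -0.25  2.16  0.62  1.07 -1.4 ]
turn 5x [ 6.65 -0.82  2.  ]
shift 4x [ 0.0232  0.0187 -0.0049]
```

Emit:
apply_moves:
  moves:
    - [[0,0,0,6.6,-0.8,2,1],[0,0,0,6.6,-0.8,2,1],[0,0,0,6.6,-0.8,2,1],[0,0,0,6.6,-0.8,2,1],[0,0,0,6.6,-0.8,2,1],[0.023,0.019,-0.005,0,0,0,1],[0.023,0.019,-0.005,0,0,0,1],[0.023,0.019,-0.005,0,0,0,1],[0.023,0.019,-0.005,0,0,0,1],[0,0,0,0,0,0,1]]

```text
time: 18.35
eef_pos: [0.496, -0.2381, 0.231]
tcp_rot: [0.762, 0.646, -0.007, -0.036]
contact_force: [-0.7, -0.4, -5.3]
opening: 0.172
```

```bash
python3 - <<'E'
from plan import *
st();C=F['C'];q=down(90+np.degrees(C[2]))
plan(([C[0],C[1],.23],q),step=.035)
E
```

```text
t 18.35 p [ 0.496  -0.2381  0.231 ] psi 80.49 z [-0.056  0.046 -0.997] F [-0.7 -0.4 -5.3] M [-0.06 -0.05 -0.  ] op 0.172 q [-0.63  0.05  1.85  0.    1.32 -0.47]
turn 1x [-3.6  -2.09 -0.36]
shift 7x [0.0279 0.0122 0.0001]
```

Emit:
apply_moves:
  moves:
    - [[0,0,-0.01,-3.6,-2,-0.4,1],[0.028,0.012,0,0,0,0,1],[0.028,0.012,0,0,0,0,1],[0.028,0.012,0,0,0,0,1],[0.028,0.012,0,0,0,0,1],[0.028,0.012,0,0,0,0,1],[0.02,0.009,0,0,0,0,1],[0,0,0,0,0,0,1],[0,0,0,0,0,0,1]]

```text
time: 19.25
eef_pos: [0.5802, -0.0824, 0.2084]
tcp_rot: [0.76, 0.65, -0.008, -0.023]
contact_force: [-0.4, -0.4, -4.5]
opening: 0.17
```

```bash
python3 - <<'E'
from plan import *
st();C=F['C'];q=down(90+np.degrees(C[2]))
plan(([C[0],C[1],.17],q),step=.035)
E
```

```text
t 19.25 p [ 0.5802 -0.0824  0.2084] psi 81.03 z [-0.041  0.024 -0.999] F [-0.4 -0.4 -4.5] M [-0.04 -0.06 -0.07] op 0.17 q [-0.32  0.14  1.8   0.01  1.26 -0.17]
turn 1x [-2.56 -1.01  0.13]
shift 2x [0.0141 0.0134 0.0192]
```

Emit:
apply_moves:
  moves:
    - [[0.014,0.013,0.005,-2.6,-1,0.1,1],[0.014,0.013,0.01,0,0,0,1],[0,0,0.01,0,0,0,1],[0,0,0,0,0,0,1],[0,0,0,0,0,0,1]]

```text
time: 19.75
eef_pos: [0.6051, -0.0624, 0.174]
tcp_rot: [0.762, 0.647, -0.004, -0.004]
contact_force: [0.3, -0.8, -4.8]
opening: 0.172
```

```bash
python3 - <<'E'
from ov import *
from plan import *
st();q=down(90+np.degrees(C[2]))
# bar in tool: from grasp: TCP in bar (.0018,-.001,.0189), slight rot ignored
plan((np.array([C[0],C[1],.155])+R.from_euler('z',C[2]).apply([.0,-.001,0]),q),step=.035)
s=ctrl.get_state();Q=R.from_quat(s['tcp_rot']);M=R.from_matrix(np.array([[0,1,0],[1,0,0],[0,0,-1.]]))
Rbar=Q*M.inv();pos=np.array(s['eef_pos'])-Rbar.apply([.0,-.001,.0189])
a=ctrl.read_camera("top");b=ctrl.read_camera("side");np.savez("bar1.npz",a=a,b=b,p=pos,r=Rbar.as_quat())
W=[tuple(Rbar.apply(np.array(x)*mm)+pos for x in sg) for sg in baS]
ts=[]
for n,i,u,v in(("top",a,230,115),("side",b,180,90)):
    t=tile(i,u,v,100,110);draw(t,n,u,v,W+world(crS,[C[0],C[1],0],C[2]));ts.append(t)
cv2.imwrite("pics/g6.png",np.hstack(ts))
E
```

```text
cradle [ 0.6112 -0.0588 -0.1584] [-0.4  0.7  0.4  0.6 -0.2 -0.   0.3 -0.  -0.1 -0.2 -0.7 -0.2  0.7  0.
 -0.1 -0.1 -0.2 -0.5 -0.1 -0.4 -0.3 -0.2]
bar [ 0.4566 -0.3375  0.0677  0.0228] [ 0.4  1.2  0.1  0.6 -0.4  0.1 -0.3  0.   0.2 -0.2  0.6 -1.1 -0.5 -0.2
  0.3 -0.1 -0.2  0.2 -0.  -0.5]
roller [ 0.5156  0.3294 -0.2926] [-0.  0.  0. -0.]
sleeve [0.4381 0.1334] 260.0181663838448
sleeve [ 0.4467 -0.137 ] 263.93286318774335
t 19.75 p [ 0.6051 -0.0624  0.174 ] psi 80.67 z [-0.012  0.002 -1.   ] F [ 0.3 -0.8 -4.8] M [-0.01  0.03  0.02] op 0.172 q [-0.27  0.2   1.79 -0.    1.16 -0.11]
turn 1x [-0.67  0.02 -0.25]
shift 1x [0.0035 0.0055 0.019 ]
```

View pics/g6.png

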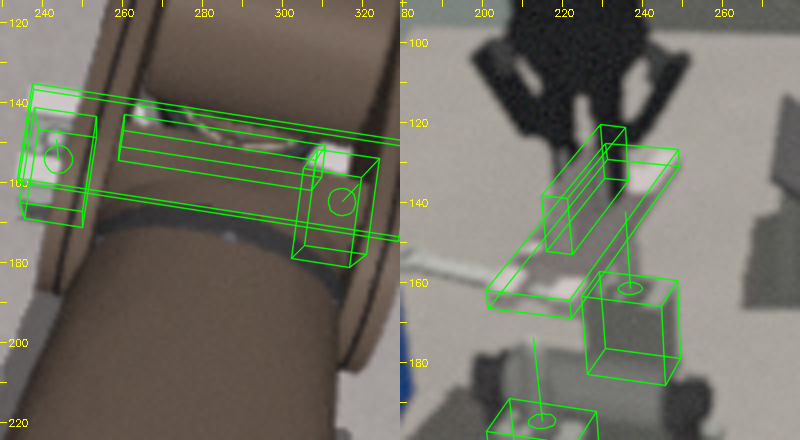

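The held bar matches the model overlay within about 1 px in the side view, rib up, plate above both studs. I'll fine-align it above the stud tops before lowering.

Emit:
apply_moves:
  moves:
    - [[0.0035,0.0055,0.006,-0.7,0,-0.2,1],[0,0,0.008,0,0,0,1],[0,0,0,0,0,0,1],[0,0,0,0,0,0,1]]

```text
time: 20.25
eef_pos: [0.6119, -0.0608, 0.1608]
tcp_rot: [0.762, 0.648, 0.001, 0.002]
contact_force: [0.2, -0.5, -5.3]
opening: 0.172
```

```bash
python3 - <<'E'
from plan import *
st();C=F['C'];q=down(90+np.degrees(C[2]))
plan((np.array([C[0],C[1],.152])+R.from_euler('z',C[2]).apply([.0,-.001,0]),q),step=.035)
E
```

```text
t 20.25 p [ 0.6119 -0.0608  0.1608] psi 80.8 z [ 0.005 -0.001 -1.   ] F [ 0.2 -0.5 -5.3] M [ 0.03 -0.02  0.02] op 0.172 q [-0.26  0.22  1.79 -0.    1.13 -0.1 ]
turn 1x [ 0.27  0.04 -0.12]
shift 1x [ 0.0009 -0.001   0.0088]
```

Emit:
apply_moves:
  moves:
    - [[0.001,-0.001,0.006,0.3,0,-0.1,1],[0,0,0.006,0,0,0,1],[0,0,0.004,0,0,0,1],[0,0,0,0,0,0,1],[0,0,0,0,0,0,1]]

```text
time: 20.75
eef_pos: [0.611, -0.0594, 0.1433]
tcp_rot: [0.761, 0.649, -0.001, -0.0]
contact_force: [0.5, 0.1, -5.3]
opening: 0.171
```

```bash
python3 - <<'E'
from plan import *
st();C=F['C'];q=down(90+np.degrees(C[2]))
plan((np.array([C[0],C[1],.13])+R.from_euler('z',C[2]).apply([.0,-.001,0]),q),step=.035)
a=ctrl.read_camera("side");cv2.imwrite("pics/s7.png",a[:,:,::-1]);t=ctrl.read_camera("top");cv2.imwrite("pics/p7.png",t[:,:,::-1])
cv2.imwrite("pics/g7.png",np.hstack([tile(a,185,100,70,90,5),tile(t,230,120,90,90,5)]))
E
```

```text
t 20.75 p [ 0.611  -0.0594  0.1433] psi 80.93 z [-0.001 -0.    -1.   ] F [ 0.5  0.1 -5.3] M [ 0.02 -0.04  0.03] op 0.171 q [-0.26  0.24  1.8  -0.    1.1  -0.1 ]
shift 1x [-0.0004  0.0001  0.0133]
```

View pics/g7.png

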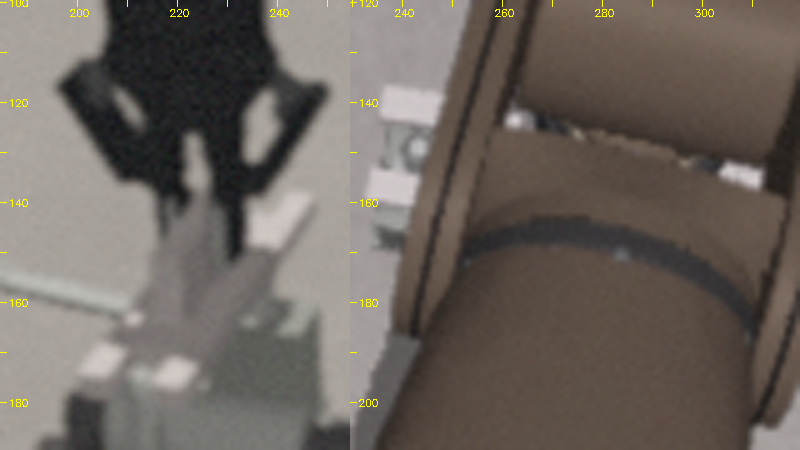

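The left stud tip at (243,149) is centred in the notch, between prongs ending at rows 144 and 153, with no contact force. I'll lower.

Emit:
apply_moves:
  moves:
    - [[0,0,0.008,0,0,0,1],[0,0,0.008,0,0,0,1],[0,0,0.006,0,0,0,1],[0,0,0,0,0,0,1],[0,0,0,0,0,0,1]]

```text
time: 21.35
eef_pos: [0.611, -0.0595, 0.1195]
tcp_rot: [0.761, 0.649, -0.001, -0.0]
contact_force: [-0.5, 0.0, -5.0]
opening: 0.168
```

```bash
python3 - <<'E'
from plan import *
st();C=F['C'];q=down(90+np.degrees(C[2]))
plan((np.array([C[0],C[1],.091])+R.from_euler('z',C[2]).apply([.0,-.001,0]),q),step=.1)
E
```

```text
t 21.35 p [ 0.611  -0.0595  0.1195] psi 80.93 z [-0.001 -0.001 -1.   ] F [-0.5  0.  -5. ] M [-0.   -0.    0.05] op 0.168 q [-0.26  0.27  1.82 -0.    1.06 -0.1 ]
shift 1x [-0.0003  0.0001  0.0285]
```

Emit:
apply_moves:
  moves:
    - [[0,0,0.008,0,0,0,1],[0,0,0.008,0,0,0,1],[0,0,0.006,0,0,0,1],[0,0,0.002,0,0,0,1],[0,0,0,0,0,0,1]]

```text
time: 21.85
eef_pos: [0.611, -0.0595, 0.0932]
tcp_rot: [0.761, 0.649, -0.001, -0.0]
contact_force: [0.0, -0.0, -5.1]
opening: 0.17
```

```bash
python3 - <<'E'
from plan import *
st()
E
```

```text
t 21.85 p [ 0.611  -0.0595  0.0932] psi 80.93 z [-0.001 -0.    -1.   ] F [ 0.  -0.  -5.1] M [-0.05  0.    0.01] op 0.17 q [-0.26  0.3   1.83 -0.    1.01 -0.1 ]
```

Emit:
apply_moves:
  moves:
    - [[0,0,0.002,0,0,0,1],[0,0,0.001,0,0,0,1],[0,0,0,0,0,0,1]]

```text
time: 22.15
eef_pos: [0.6116, -0.0596, 0.091]
tcp_rot: [0.761, 0.649, -0.0, 0.0]
contact_force: [-0.7, 0.2, -4.8]
opening: 0.173
```

```bash
python3 - <<'E'
from plan import *
st()
E
```

```text
t 22.15 p [ 0.6116 -0.0596  0.091 ] psi 80.93 z [-0.    -0.001 -1.   ] F [-0.7  0.2 -4.8] M [ 0.01 -0.05 -0.08] op 0.173 q [-0.26  0.3   1.83 -0.    1.01 -0.1 ]
```

Emit:
apply_moves:
  moves:
    - [[0,0,0.0015,0,0,0,1],[0,0,0.0015,0,0,0,1],[0,0,0,0,0,0,1]]

```text
time: 22.45
eef_pos: [0.6123, -0.0598, 0.0908]
tcp_rot: [0.761, 0.649, -0.0, 0.001]
contact_force: [-1.1, -0.5, -3.7]
opening: 0.173
```

```bash
python3 - <<'E'
from plan import *
st()
E
```

```text
t 22.45 p [ 0.6123 -0.0598  0.0908] psi 80.94 z [ 0.001 -0.002 -1.   ] F [-1.1 -0.5 -3.7] M [-0.08  0.05 -0.07] op 0.173 q [-0.26  0.31  1.83 -0.    1.01 -0.1 ]
```

Emit:
apply_moves:
  moves:
    - [[0,0,0,0,0,0,0.5],[0,0,0,0,0,0,0.2],[0,0,0,0,0,0,0.2],[0,0,-0.008,0,0,0,0.2],[0,0,-0.02,0,0,0,0.2],[0,0,-0.03,0,0,0,0.2],[0,0,-0.03,0,0,0,-0.2],[0,0,-0.025,0,0,0,-0.5],[0,0,0,0,0,0,-0.5]]

```text
time: 23.35
eef_pos: [0.6155, -0.0606, 0.2137]
tcp_rot: [0.761, 0.649, 0.004, 0.006]
contact_force: [0.7, 0.0, 0.7]
opening: 0.748
```

```bash
python3 - <<'E'
from plan import *
st();C=F['C'];q=down(90+np.degrees(C[2]));S=F['S']
plan(([*S[1],.17],q),([*S[1],.03],q),step=.04)
print(S, [ (np.r_[C[:2],0]+R.from_euler('z',C[2]).apply([0,s*.082,0])).round(4) for s in(1,-1)])
E
```

```text
t 23.35 p [ 0.6155 -0.0606  0.2137] psi 80.92 z [ 0.014 -0.004 -1.   ] F [0.7 0.  0.7] M [ 0.01 -0.02 -0.03] op 0.748 q [-0.26  0.17  1.75 -0.    1.21 -0.1 ]
turn 1x [ 0.82  0.11 -0.  ]
shift 5x [-0.0204 -0.0309  0.0087]
shift 4x [ 0.    -0.     0.035]
[[ 0.43814519  0.13343152]
 [ 0.44668959 -0.13699065]] [array([0.6242, 0.0222, 0.    ]), array([ 0.5983, -0.1398,  0.    ])]
```

Emit:
apply_moves:
  moves:
    - [[-0.0204,-0.031,0,0.8,0,0,-0.5],[-0.0204,-0.031,0,0,0,0,-0.5],[-0.0204,-0.031,0,0,0,0,-0.5],[-0.0204,-0.031,0,0,0,0,-0.5],[-0.015,-0.022,0,0,0,0,-0.5],[0,0,0.02,0,0,0,-0.5],[0,0,0.02,0,0,0,-0.5],[0,0,0,0,0,0,-0.5]]

```text
time: 24.15
eef_pos: [0.4498, -0.1351, 0.1696]
tcp_rot: [0.761, 0.649, -0.0, 0.002]
contact_force: [0.8, 0.3, -0.0]
opening: 0.75
```

```bash
python3 - <<'E'
from plan import *
st();C=F['C'];q=down(90+np.degrees(C[2]));S=F['S']
plan(([*S[1],.1],q),step=.04)
E
```

```text
t 24.15 p [ 0.4498 -0.1351  0.1696] psi 80.95 z [ 0.002 -0.003 -1.   ] F [ 0.8  0.3 -0. ] M [-0.04 -0.01 -0.02] op 0.75 q [-0.51 -0.12  2.13 -0.    1.13 -0.35]
turn 1x [0.17 0.14 0.03]
shift 2x [-0.0012 -0.0014  0.0348]
```

Emit:
apply_moves:
  moves:
    - [[-0.0025,-0.003,0.025,0.2,0.1,0,-0.5],[0,0,0.03,0,0,0,-0.5],[0,0,0.025,0,0,0,-0.5],[0,0,0.005,0,0,0,-0.5],[0,0,0,0,0,0,-0.5],[0,0,0,0,0,0,-0.5]]

```text
time: 24.75
eef_pos: [0.4497, -0.1384, 0.0862]
tcp_rot: [0.76, 0.65, 0.001, 0.003]
contact_force: [0.3, -0.3, 0.1]
opening: 0.75
```

```bash
python3 - <<'E'
from plan import *
st();C=F['C'];q=down(90+np.degrees(C[2]));S=F['S']
plan(([*S[1],.024],q),step=.1)
E
```

```text
t 24.75 p [ 0.4497 -0.1384  0.0862] psi 81.02 z [ 0.005 -0.003 -1.   ] F [ 0.3 -0.3  0.1] M [-0.    0.01 -0.02] op 0.75 q [-0.51  0.01  2.18 -0.    0.95 -0.36]
turn 1x [0.3  0.14 0.09]
shift 1x [ 0.0009 -0.0032  0.0622]
```

Emit:
apply_moves:
  moves:
    - [[0.001,-0.004,0.015,0.3,0.1,0,-0.5],[0,-0.001,0.02,0,0,0,-0.5],[0,0,0.015,0,0,0,-0.5],[0,0,0.005,0,0,0,-0.5],[0,0,0,0,0,0,-0.5],[0,0,0,0,0,0,-0.5]]

```text
time: 25.35
eef_pos: [0.4488, -0.1385, 0.0336]
tcp_rot: [0.76, 0.65, 0.002, 0.005]
contact_force: [0.6, -0.5, -0.6]
opening: 0.745
```

```bash
python3 - <<'E'
from plan import *
st();C=F['C'];q=down(90+np.degrees(C[2]));S=F['S']
plan(([*S[1],.024],q),step=.1)
E
```

```text
t 25.35 p [ 0.4488 -0.1385  0.0336] psi 81.06 z [ 0.009 -0.006 -1.   ] F [ 0.6 -0.5 -0.6] M [ 0.01 -0.03  0.02] op 0.745 q [-0.52  0.1   2.2  -0.    0.83 -0.36]
turn 1x [0.59 0.26 0.14]
shift 1x [ 0.0012 -0.0023  0.0096]
```

Emit:
apply_moves:
  moves:
    - [[0.001,-0.002,0.005,0.6,0.3,0.1,-0.5],[0,0,0.004,0,0,0,-0.5],[0,0,0,0,0,0,0],[0,0,0,0,0,0,1],[0,0,0,0,0,0,1],[0,0,0,0,0,0,1],[0,0,0,0,0,0,1],[0,0,0,0,0,0,1]]
  force: 60

```text
time: 26.15
eef_pos: [0.4482, -0.1379, 0.0262]
tcp_rot: [0.761, 0.649, 0.001, 0.001]
contact_force: [0.1, -0.7, 0.1]
opening: 0.433
```

```bash
python3 - <<'E'
from plan import *
st();s=ctrl.get_state();C=F['C'];S=F['S']
print("sleeve in tool",R.from_quat(s['tcp_rot']).inv().apply(np.r_[S[1],.03]-s['eef_pos']).round(4))
E
```

```text
t 26.15 p [ 0.4482 -0.1379  0.0262] psi 80.97 z [ 0.002 -0.001 -1.   ] F [ 0.1 -0.7  0.1] M [-0.02  0.04 -0.  ] op 0.433 q [-0.52  0.12  2.2   0.    0.82 -0.36]
sleeve in tool [ 0.0007 -0.0016 -0.0038]
```

Emit:
apply_moves:
  moves:
    - [[0,0,-0.01,0,0,0,1],[0,0,-0.03,0,0,0,1],[0,0,-0.04,0,0,0,1],[0,0,-0.04,0,0,0,1],[0,0,-0.04,0,0,0,1],[0,0,-0.025,0,0,0,1],[0,0,0,0,0,0,1]]

```text
time: 26.85
eef_pos: [0.4441, -0.1355, 0.2163]
tcp_rot: [0.761, 0.649, -0.001, -0.004]
contact_force: [0.7, -0.5, -2.7]
opening: 0.439
```

```bash
cat >> plan.py <<'E'
C=F['C'];qs=down(90+np.degrees(C[2]))
def stud(s,z,dx=0): return np.r_[C[:2],z]+R.from_euler('z',C[2]).apply([0,s*.082,0])-qs.apply([dx,0,0])
E
python3 - <<'E'
from plan import *
st();plan((stud(-1,.2,.0007),qs),step=.035)
E
```

```text
t 26.85 p [ 0.4441 -0.1355  0.2163] psi 80.96 z [-0.007  0.005 -1.   ] F [ 0.7 -0.5 -2.7] M [ 0.   -0.05 -0.01] op 0.439 q [-0.52 -0.18  2.09  0.    1.24 -0.36]
turn 1x [-0.41 -0.21  0.04]
shift 5x [0.0039 0.0306 0.0033]
```

Emit:
apply_moves:
  moves:
    - [[0.004,0.02,0,-0.4,-0.2,0,1],[0.004,0.03,0,0,0,0,1],[0.004,0.03,0,0,0,0,1],[0.004,0.03,0,0,0,0,1],[0.004,0.03,0,0,0,0,1],[0,0.01,0,0,0,0,1],[0,0,0,0,0,0,1],[0,0,0,0,0,0,1]]

```text
time: 27.65
eef_pos: [0.592, -0.1359, 0.1996]
tcp_rot: [0.761, 0.649, -0.005, -0.01]
contact_force: [-0.3, 0.9, -3.0]
opening: 0.434
```

```bash
python3 - <<'E'
from plan import *
st();plan((stud(-1,.175,.0007),qs),step=.035)
E
```

```text
t 27.65 p [ 0.592  -0.1359  0.1996] psi 80.91 z [-0.022  0.009 -1.   ] F [-0.3  0.9 -3. ] M [ 0.02 -0.01  0.02] op 0.434 q [-0.39  0.18  1.76 -0.    1.22 -0.23]
turn 1x [-1.31 -0.29 -0.  ]
shift 1x [-0.0035  0.0068  0.0246]
```

Emit:
apply_moves:
  moves:
    - [[-0.0035,0.006,0.01,-1.3,-0.3,0,1],[0,0.001,0.012,0,0,0,1],[0,0,0.006,0,0,0,1],[0,0,0,0,0,0,1],[0,0,0,0,0,0,1]]

```text
time: 28.15
eef_pos: [0.593, -0.1396, 0.168]
tcp_rot: [0.761, 0.648, -0.002, -0.003]
contact_force: [-0.2, -0.0, -3.6]
opening: 0.438
```

```bash
python3 - >/tmp/o <<'E'
from ov import *
from plan import *
print("##");st();plan((stud(-1,.155,.0007),qs),step=.035)
s=ctrl.get_state();Q=R.from_quat(s['tcp_rot']);pos=np.array(s['eef_pos'])+Q.apply([.0007,0,.0262])
W=[tuple(Q.apply(np.array(x)*mm*[1,1,-1])+pos for x in sg) for sg in slS]+world(crS,[C[0],C[1],0],C[2])+world(baS,[C[0],C[1],.072],C[2])
b=ctrl.read_camera("side");a=ctrl.read_camera("top")
t=tile(b,190,95,80,90,5);t1=t.copy();draw(t1,"side",190,95,W,5)
cv2.imwrite("pics/g8.png",np.hstack([t,t1]))
E
sed -n '/##/,$p' /tmp/o
```

```text
##
t 28.15 p [ 0.593  -0.1396  0.168 ] psi 80.84 z [-0.006  0.002 -1.   ] F [-0.2 -0.  -3.6] M [-0.   -0.03 -0.06] op 0.438 q [-0.4   0.21  1.79 -0.    1.15 -0.24]
turn 1x [-0.39 -0.06 -0.08]
shift 1x [-0.      0.0053  0.013 ]
```

View pics/g8.png

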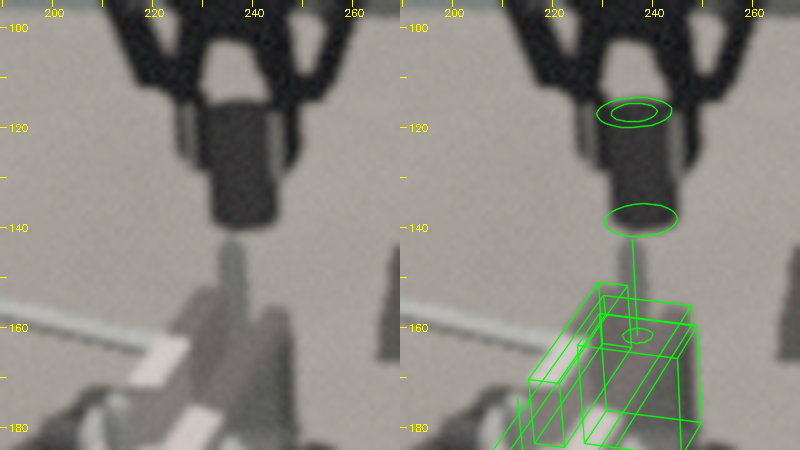

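The sleeve hangs upright above the stud. It is about 5 mm short in +x, as the pose says, and the model agrees within 1 px. I'll align and lower.

Emit:
apply_moves:
  moves:
    - [[0,0.0055,0.002,-0.4,-0.1,0,1],[0,0,0.004,0,0,0,1],[0,0,0.002,0,0,0,1],[0,0,0,0,0,0,1]]

```text
time: 28.65
eef_pos: [0.6002, -0.1409, 0.1614]
tcp_rot: [0.761, 0.649, 0.001, 0.002]
contact_force: [-0.1, 0.1, -2.5]
opening: 0.437
```

```bash
python3 - <<'E'
from plan import *
st();plan((stud(-1,.145,.0007),qs),step=.035)
E
```

```text
t 28.65 p [ 0.6002 -0.1409  0.1614] psi 80.86 z [ 0.004 -0.002 -1.   ] F [-0.1  0.1 -2.5] M [ 0.01 -0.03 -0.06] op 0.437 q [-0.39  0.22  1.79 -0.    1.13 -0.23]
turn 1x [ 0.26  0.1  -0.06]
shift 1x [ 0.0001 -0.0021  0.0164]
```

Emit:
apply_moves:
  moves:
    - [[0,-0.0015,0.004,0.3,0.1,0,1],[0,0,0.005,0,0,0,1],[0,0,0.005,0,0,0,1],[0,0,0,0,0,0,1],[0,0,0,0,0,0,1]]

```text
time: 29.15
eef_pos: [0.5989, -0.1402, 0.1458]
tcp_rot: [0.761, 0.648, 0.0, -0.001]
contact_force: [0.5, 1.3, -2.6]
opening: 0.438
```

```bash
python3 - <<'E'
from plan import *
st();plan((stud(-1,.11,.0007),qs),step=.035)
E
```

```text
t 29.15 p [ 0.5989 -0.1402  0.1458] psi 80.85 z [-0.001  0.001 -1.   ] F [ 0.5  1.3 -2.6] M [ 0.13 -0.06 -0.02] op 0.438 q [-0.4   0.24  1.8   0.    1.11 -0.24]
shift 2x [-0.0002 -0.0003  0.0179]
```

Emit:
apply_moves:
  moves:
    - [[0,0,0.006,0,0,0,1],[0,0,0.007,0,0,0,1],[0,0,0.007,0,0,0,1],[0,0,0,0,0,0,1]]

```text
time: 29.55
eef_pos: [0.5989, -0.1401, 0.1242]
tcp_rot: [0.761, 0.648, 0.0, -0.001]
contact_force: [0.1, 1.2, -3.6]
opening: 0.437
```

```bash
python3 - <<'E'
from plan import *
st();plan((stud(-1,.11,.0007),qs),step=.035)
E
```

```text
t 29.55 p [ 0.5989 -0.1401  0.1242] psi 80.85 z [-0.     0.001 -1.   ] F [ 0.1  1.2 -3.6] M [ 0.14 -0.07 -0.05] op 0.437 q [-0.4   0.26  1.81  0.    1.07 -0.24]
shift 1x [-0.0005 -0.0007  0.0142]
```

Emit:
apply_moves:
  moves:
    - [[0.001,0,0.005,0,0,0,1],[0,0,0.005,0,0,0,1],[0,0,0.002,0,0,0,1],[0,0,0,0,0,0,1],[0,0,0,0,0,0,1]]

```text
time: 30.05
eef_pos: [0.5985, -0.1393, 0.1105]
tcp_rot: [0.761, 0.649, -0.001, -0.001]
contact_force: [-0.4, 0.6, -2.3]
opening: 0.435
```

```bash
python3 - <<'E'
from plan import *
st();plan((stud(-1,.11,.0007),qs),step=.035)
E
```

```text
t 30.05 p [ 0.5985 -0.1393  0.1105] psi 80.87 z [-0.002  0.001 -1.   ] F [-0.4  0.6 -2.3] M [-0.01  0.04 -0.02] op 0.435 q [-0.39  0.28  1.82  0.    1.05 -0.23]
shift 1x [-0.0012 -0.0001  0.0005]
```

Emit:
apply_moves:
  moves:
    - [[0,0,0.0015,0,0,0,1],[0,0,0.001,0,0,0,1],[0,0,0,0,0,0,1]]

```text
time: 30.35
eef_pos: [0.5993, -0.1397, 0.1104]
tcp_rot: [0.761, 0.649, -0.0, -0.0]
contact_force: [0.1, -0.2, -2.8]
opening: 0.435
```

```bash
python3 - <<'E'
from plan import *
st()
E
```

```text
t 30.35 p [ 0.5993 -0.1397  0.1104] psi 80.88 z [-0.  0. -1.] F [ 0.1 -0.2 -2.8] M [-0.07 -0.    0.01] op 0.435 q [-0.39  0.28  1.82 -0.    1.04 -0.23]
```

Emit:
apply_moves:
  moves:
    - [[0,0,0.0015,0,0,0,1],[0,0,0,0,0,0,1],[0,0,0,0,0,0,0],[0,0,0,0,0,0,-0.3],[0,0,0,0,0,0,-0.3],[0,0,-0.008,0,0,0,-0.3],[0,0,-0.02,0,0,0,-0.3],[0,0,-0.03,0,0,0,-0.3],[0,0,-0.03,0,0,0,-0.4],[0,0,-0.025,0,0,0,-0.5],[0,0,0,0,0,0,-0.5]]

```text
time: 31.45
eef_pos: [0.6008, -0.1404, 0.2301]
tcp_rot: [0.761, 0.649, 0.001, 0.003]
contact_force: [-0.8, -0.1, -0.0]
opening: 0.75
```

```bash
python3 - <<'E'
from plan import *
st();S=F['S'];plan(([.46,-.02,.23],qs),([*S[0],.2],qs),step=.04)
a=ctrl.read_camera("side");cv2.imwrite("pics/s9.png",a[:,:,::-1])
E
```

```text
t 31.45 p [ 0.6008 -0.1404  0.2301] psi 80.87 z [ 0.005 -0.002 -1.   ] F [-0.8 -0.1 -0. ] M [-0.  0.  0.] op 0.75 q [-0.39  0.16  1.73 -0.    1.25 -0.23]
turn 1x [ 0.31  0.09 -0.05]
shift 5x [ 0.0193 -0.0316  0.    ]
shift 4x [ 0.037  -0.0114  0.0075]
```

Emit:
apply_moves:
  moves:
    - [[0.019,-0.0316,0,0.3,0.1,0,-0.5],[0.019,-0.0316,0,0,0,0,-0.5],[0.019,-0.0316,0,0,0,0,-0.5],[0.019,-0.0316,0,0,0,0,-0.5],[0.019,-0.0316,0,0,0,0,-0.5],[0.037,-0.0114,0,0,0,0,-0.5],[0.037,-0.0114,0,0,0,0,-0.5],[0.037,-0.0114,0,0,0,0,-0.5],[0.037,-0.0114,0,0,0,0,-0.5],[0,0,0,0,0,0,-0.5],[0,0,0,0,0,0,-0.5]]

```text
time: 32.6
eef_pos: [0.4226, 0.1416, 0.2115]
tcp_rot: [0.762, 0.647, -0.009, -0.011]
contact_force: [0.4, -0.0, 0.5]
opening: 0.747
```

```bash
python3 - <<'E'
from plan import *
st();S=F['S'];plan(([*S[0],.1],qs),step=.04)
print("red",unproj("top",(330/1.5625,320/1.5625),.06),"pink",unproj("top",(254/1.5625,376/1.5625),.06))
E
```

```text
t 32.6 p [0.4226 0.1416 0.2115] psi 80.68 z [-0.028  0.005 -1.   ] F [ 0.4 -0.   0.5] M [ 0.   -0.04  0.  ] op 0.747 q [ 0.09 -0.21  2.12  0.01  1.25  0.25]
turn 1x [-1.65 -0.03 -0.25]
shift 3x [-0.0019  0.0056  0.0372]
red [0.50991068 0.0986163  0.06      ] pink [0.42850686 0.2104594  0.06      ]
```

Emit:
apply_moves:
  moves:
    - [[-0.005,0.016,0.02,-1.6,0,-0.2,-0.4],[0,0,0.03,0,0,0,-0.4],[0,0,0.03,0,0,0,-0.4],[0,0,0.02,0,0,0,-0.4],[0,0,0,0,0,0,-0.4],[0,0,0,0,0,0,-0.4]]

```text
time: 33.2
eef_pos: [0.4375, 0.1279, 0.1053]
tcp_rot: [0.764, 0.646, -0.002, -0.0]
contact_force: [0.3, -0.4, 0.4]
opening: 0.703
```

```bash
python3 - <<'E'
from plan import *
st();S=F['S'];plan(([*S[0],.024],qs),step=.1)
E
```

```text
t 33.2 p [0.4375 0.1279 0.1053] psi 80.45 z [-0.003 -0.002 -1.   ] F [ 0.3 -0.4  0.4] M [-0.04 -0.04  0.  ] op 0.703 q [ 0.06 -0.05  2.2  -0.    1.    0.23]
turn 1x [-0.15  0.12 -0.47]
shift 1x [ 0.0055 -0.0003  0.0813]
```

Emit:
apply_moves:
  moves:
    - [[0.0055,0,0.01,-0.1,0.1,-0.5,-0.4],[0,0,0.015,0,0,0,-0.4],[0,0,0.02,0,0,0,-0.4],[0,0,0.02,0,0,0,-0.4],[0,0,0,0,0,0,-0.4],[0,0,0,0,0,0,-0.4]]

```text
time: 33.8
eef_pos: [0.4451, 0.1336, 0.0438]
tcp_rot: [0.761, 0.649, 0.006, 0.004]
contact_force: [0.3, -0.2, -0.8]
opening: 0.702
```

```bash
python3 - <<'E'
from plan import *
st();S=F['S'];plan(([*S[0],.024],qs),step=.1)
E
```

```text
t 33.8 p [0.4451 0.1336 0.0438] psi 80.92 z [ 0.014  0.001 -1.   ] F [ 0.3 -0.2 -0.8] M [-0.    0.    0.01] op 0.702 q [0.07 0.07 2.21 0.   0.85 0.23]
turn 1x [ 0.76 -0.2  -0.  ]
shift 1x [-0.0013 -0.0068  0.0198]
```

Emit:
apply_moves:
  moves:
    - [[-0.001,-0.0065,0.002,0.8,-0.2,0,-0.4],[0,0,0.008,0,0,0,-0.4],[0,0,0.008,0,0,0,-0.4],[0,0,0,0,0,0,-0.4],[0,0,0,0,0,0,0],[0,0,0,0,0,0,1],[0,0,0,0,0,0,1],[0,0,0,0,0,0,1],[0,0,0,0,0,0,1],[0,0,0,0,0,0,1]]
  force: 60

```text
time: 34.8
eef_pos: [0.4402, 0.1342, 0.0277]
tcp_rot: [0.761, 0.649, 0.002, 0.001]
contact_force: [0.7, 0.5, -0.2]
opening: 0.416
```

```bash
python3 - <<'E'
from plan import *
st();s=ctrl.get_state();S=F['S']
print("sleeve in tool",R.from_quat(s['tcp_rot']).inv().apply(np.r_[S[0],.03]-s['eef_pos']).round(4))
E
```

```text
t 34.8 p [0.4402 0.1342 0.0277] psi 80.94 z [ 0.004  0.001 -1.   ] F [ 0.7  0.5 -0.2] M [0.05 0.07 0.05] op 0.416 q [0.07 0.1  2.22 0.   0.82 0.23]
sleeve in tool [-0.0011 -0.0019 -0.0023]
```

Emit:
apply_moves:
  moves:
    - [[0,0,-0.01,0,0,0,1],[0,0,-0.03,0,0,0,1],[0,0,-0.04,0,0,0,1],[0,0,-0.04,0,0,0,1],[0,0,-0.04,0,0,0,1],[0,0,-0.025,0,0,0,1],[0,0,0,0,0,0,1]]

```text
time: 35.5
eef_pos: [0.436, 0.1337, 0.2188]
tcp_rot: [0.761, 0.649, -0.001, -0.001]
contact_force: [1.0, -0.5, -2.8]
opening: 0.414
```

```bash
python3 - <<'E'
from plan import *
st();plan((stud(1,.2,-.0018),qs),step=.035)
E
```

```text
t 35.5 p [0.436  0.1337 0.2188] psi 80.94 z [-0.004 -0.    -1.   ] F [ 1.  -0.5 -2.8] M [ 0.07 -0.02  0.01] op 0.414 q [ 0.07 -0.2   2.1   0.    1.24  0.23]
turn 1x [-0.2   0.05  0.02]
shift 7x [-0.0112  0.0291  0.0027]
```

Emit:
apply_moves:
  moves:
    - [[-0.0112,0.029,0,-0.2,0,0,1],[-0.0112,0.029,0,0,0,0,1],[-0.0112,0.029,0,0,0,0,1],[-0.0112,0.029,0,0,0,0,1],[-0.0112,0.029,0,0,0,0,1],[-0.0112,0.029,0,0,0,0,1],[-0.006,0.015,0,0,0,0,1],[0,0,0,0,0,0,1],[0,0,0,0,0,0,1]]

```text
time: 36.4
eef_pos: [0.6075, 0.0287, 0.1985]
tcp_rot: [0.76, 0.649, -0.009, -0.009]
contact_force: [-0.1, -0.5, -3.5]
opening: 0.415
```

```bash
python3 - <<'E'
from plan import *
st();plan((stud(1,.172,-.0018),qs),step=.035)
E
```

```text
t 36.4 p [0.6075 0.0287 0.1985] psi 81.02 z [-0.026  0.002 -1.   ] F [-0.1 -0.5 -3.5] M [ 0.05 -0.03  0.01] op 0.415 q [-0.12  0.18  1.76 -0.    1.22  0.04]
turn 1x [-1.49  0.11  0.09]
shift 1x [-0.002   0.0175  0.0265]
```

Emit:
apply_moves:
  moves:
    - [[-0.002,0.017,0.006,-1.5,0.1,0.1,1],[0,0,0.01,0,0,0,1],[0,0,0.008,0,0,0,1],[0,0,0,0,0,0,1],[0,0,0,0,0,0,1]]

```text
time: 36.9
eef_pos: [0.6176, 0.0274, 0.1683]
tcp_rot: [0.76, 0.65, -0.003, -0.004]
contact_force: [-0.1, -0.3, -2.0]
opening: 0.415
```

```bash
python3 - <<'E'
from plan import *
st();plan((stud(1,.163,-.0018),qs),step=.035)
E
```

```text
t 36.9 p [0.6176 0.0274 0.1683] psi 81.07 z [-0.01   0.002 -1.   ] F [-0.1 -0.3 -2. ] M [ 0.03 -0.08 -0.05] op 0.415 q [-0.12  0.23  1.77  0.    1.16  0.04]
turn 1x [-0.61 -0.01  0.15]
shift 1x [-0.0023  0.0073  0.0053]
```

Emit:
apply_moves:
  moves:
    - [[-0.0023,0.0065,0.002,-0.6,0,0.1,1],[0,0,0.003,0,0,0,1],[0,0,0,0,0,0,1],[0,0,0,0,0,0,1]]

```text
time: 37.3
eef_pos: [0.6242, 0.0242, 0.1642]
tcp_rot: [0.76, 0.649, 0.001, 0.001]
contact_force: [0.9, -1.1, -2.2]
opening: 0.413
```

```bash
python3 - <<'E'
from plan import *
st();plan((stud(1,.148,-.0018),qs),step=.035)
E
```

```text
t 37.3 p [0.6242 0.0242 0.1642] psi 81.0 z [ 0.002 -0.    -1.   ] F [ 0.9 -1.1 -2.2] M [-0.02  0.03  0.05] op 0.413 q [-0.12  0.24  1.76  0.    1.14  0.03]
turn 1x [ 0.14 -0.02  0.08]
shift 1x [-0.0002  0.0003  0.0162]
```

Emit:
apply_moves:
  moves:
    - [[0,0,0.005,0,0,0,1],[0,0,0.006,0,0,0,1],[0,0,0.006,0,0,0,1],[0,0,0.004,0,0,0,1],[0,0,0,0,0,0,1]]

```text
time: 37.8
eef_pos: [0.6242, 0.0242, 0.1413]
tcp_rot: [0.76, 0.649, 0.001, 0.001]
contact_force: [-0.3, -0.7, -3.7]
opening: 0.415
```

```bash
python3 - <<'E'
from plan import *
st();plan((stud(1,.1117,-.0018),qs),step=.1)
E
```

```text
t 37.8 p [0.6242 0.0242 0.1413] psi 80.99 z [ 0.002  0.    -1.   ] F [-0.3 -0.7 -3.7] M [ 0.01 -0.04 -0.07] op 0.415 q [-0.12  0.26  1.78  0.    1.1   0.03]
shift 1x [-0.0002  0.0003  0.0296]
```

Emit:
apply_moves:
  moves:
    - [[0,0,0.007,0,0,0,1],[0,0,0.008,0,0,0,1],[0,0,0.006,0,0,0,1],[0,0,0.004,0,0,0,1],[0,0,0.002,0,0,0,1],[0,0,0.001,0,0,0,1],[0,0,0,0,0,0,1]]

```text
time: 38.5
eef_pos: [0.6247, 0.0242, 0.1121]
tcp_rot: [0.76, 0.649, 0.001, 0.001]
contact_force: [0.8, -0.5, -3.5]
opening: 0.412
```

```bash
python3 - <<'E'
from plan import *
st()
E
```

```text
t 38.5 p [0.6247 0.0242 0.1121] psi 81.0 z [ 0.003 -0.    -1.   ] F [ 0.8 -0.5 -3.5] M [-0.04 -0.03 -0.05] op 0.412 q [-0.12  0.3   1.79  0.    1.05  0.03]
```

Emit:
apply_moves:
  moves:
    - [[0,0,0.0015,0,0,0,1],[0,0,0.0015,0,0,0,1],[0,0,0,0,0,0,1]]

```text
time: 38.8
eef_pos: [0.6254, 0.0241, 0.1119]
tcp_rot: [0.76, 0.649, 0.001, 0.001]
contact_force: [0.8, -0.2, -3.2]
opening: 0.413
```

```bash
python3 - <<'E'
from plan import *
st()
E
```

```text
t 38.8 p [0.6254 0.0241 0.1119] psi 81.01 z [ 0.004 -0.    -1.   ] F [ 0.8 -0.2 -3.2] M [-0.02 -0.03 -0.02] op 0.413 q [-0.12  0.3   1.79  0.    1.05  0.03]
```

It has stopped at the expected height, so the sleeve is resting on the bar. I'll release, retreat and check.

Emit:
apply_moves:
  moves:
    - [[0,0,0,0,0,0,0],[0,0,0,0,0,0,-0.3],[0,0,0,0,0,0,-0.3],[0,0,-0.008,0,0,0,-0.3],[0,0,-0.02,0,0,0,-0.3],[0,0,-0.03,0,0,0,-0.3],[0,0,-0.035,0,0,0,-0.3],[0,0,-0.035,0,0,0,-0.3],[0,-0.03,-0.01,0,0,0,-0.3],[0.02,-0.04,0,0,0,0,-0.3],[0.03,-0.04,0,0,0,0,-0.3],[0.04,-0.04,0,0,0,0,-0.3]]

```text
time: 40.0
eef_pos: [0.4969, 0.1294, 0.2606]
tcp_rot: [0.763, 0.646, 0.007, 0.007]
contact_force: [0.3, 0.8, 0.4]
opening: 0.649
```

Emit:
apply_moves:
  moves:
    - [[0.045,0,0,0,0,0,-0.3],[0.045,0,0,0,0,0,-0.3],[0.045,0,0,0,0,0,-0.3],[0.045,0,0,0,0,0,-0.3],[0,0,0,0,0,0,-0.3],[0,0,0,0,0,0,-0.3]]

```text
time: 40.6
eef_pos: [0.5216, 0.3181, 0.2658]
tcp_rot: [0.762, 0.648, 0.01, 0.008]
contact_force: [-0.3, 0.5, -1.3]
opening: 0.648
```

```bash
python3 - >/tmp/o <<'E'
from ov import *
from plan import *
print("##");st()
a=ctrl.read_camera("top");b=ctrl.read_camera("side")
W=world(slS,stud(1,.084),0)+world(slS,stud(-1,.084),0)+world(baS,[C[0],C[1],.072],C[2])
ts=[]
for n,i,u,v in(("top",a,230,125),("side",b,180,120)):
    t=tile(i,u,v,100,75);t1=t.copy();draw(t1,n,u,v,W);ts.append(np.vstack([t,t1]))
cv2.imwrite("pics/f.png",np.hstack(ts))
E
sed -n '/##/,$p' /tmp/o
```

```text
##
t 40.6 p [0.5216 0.3181 0.2658] psi 80.79 z [ 0.026  0.001 -1.   ] F [-0.3  0.5 -1.3] M [-0.06  0.02 -0.03] op 0.648 q [ 0.39  0.11  1.72 -0.01  1.29  0.55]
```

View pics/f.png

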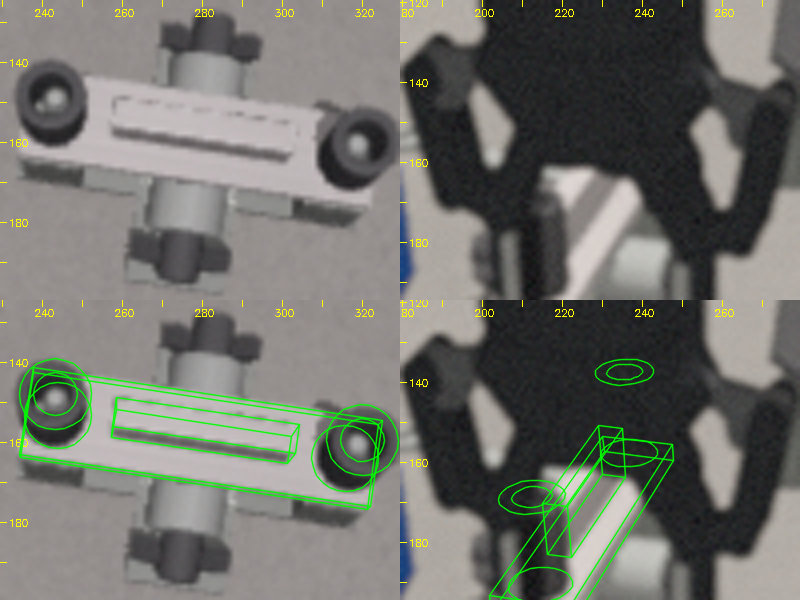

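The top view shows the roller in both V saddles, the bar rib up on the model outline, and a stud tip inside each sleeve at (243,149) and (318,160). The robot is clear, so I'm handing in.

```bash
python3 -c "
from plant import ctrl
print(ctrl.sign_off())"
```

```text
the job is handed in; nothing more can be done
None
```

The job is done and handed in after about 41 s of the 72 s allowed. The roller lies in the cradle's V saddles, the bar is rib up with its notches around both studs, and one dark sleeve stands on each stud. I never touched the bolt bin, carton, wrench or the look-alikes.

**Last checks:**
- **Top view:** it shows the roller in both saddles, the bar on its predicted outline and a stud tip inside each sleeve. The sleeves sit within about 1–2 px of where the model puts them.
- **Setting down:** each part was lowered until it stopped within about 1 mm of the expected height, and only then released. I never saw more than about 6 N on the tool, though I read it only between moves.

**Weaker points:**
- **Side view blocked:** the gripper hid most of the sleeves in the final side picture. That they stand on the bar rests on the stop heights and the top view.
- **Slight touch:** the first sleeve brushed its stud at about 1 N on the way down. A 1 mm shift cleared it.

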